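# Set samples to dry in the vacuum desiccator

### The arm

A 7-joint arm with a two-finger parallel gripper is mounted at the origin on the work surface. World frame = base frame: x ahead of the robot, y to its left, z up, the work surface at z = 0. Lengths are in m, angles in degrees, forces in N, time in s.
With the tool pointing down it reaches from about 0.35 to 0.775 m from the base axis. Payload 3.1 kg.
Tool frame: the origin (TCP) lies on the centre line of the jaws, within the pads' length; the fingertips stand 17 mm ahead of it and the grasp point (between the pads) lies 2 mm behind it (robot.tip_reach is the distance from the TCP to the fingertips, in m); z points along the fingers, y is the direction in which the jaws open and shut (so a half turn about z gives the same grasp; the last joint's range is limited). The gripper opens to 85 mm and grips with 20 to 120 N. Pads are 22 mm wide; open, the fingers measure 114 mm over their backs; the gripper's body (76 mm by 85 mm) begins 54 mm behind the grasp point. The pads swing forward as they close: fully open they stand 13 mm farther back than shut.
Start: joints at [63.787, 17.813, 0.802, 86.603, -0.252, 75.585, -1.558], TCP at [0.222, -0.503, 0.248] pointing down, gripper open.
Joint ranges: [-154.91, 154.91], [-16.99, 109.72], [-72.82, 74.43], [7.12, 147.25], [-82.49, 262.49], [11.32, 116.49], [-174.64, 174.64]. Speed limits (degrees/s): [159.86, 159.86, 180, 180, 180, 180, 180].

### API

Orientations are given as [roll, pitch, yaw] about the fixed x, y, z axes, in that order (R = Rz(yaw) Ry(pitch) Rx(roll)).
In Python, from station import robot, fingers, vision, workorder, recognise gives the robot as it stands. Calls block until the motion is done:
- robot.move_to(position, orientation): joint-space move of the TCP to a pose.
- robot.line_to(position, orientation=None, velocity=0.15, f_stop=None): straight line of the TCP; orientation=None keeps the orientation; velocity is the mean speed in m/s. With f_stop (N) it stops when the force on the tool has changed by that much, and returns True; else False.
- robot.move_j(angles): joint-space move.
- fingers.gripper_to(opening, force=None): opening from 0.0 (shut) to 1.0 (fully open); force is the grip in N (None keeps the last); returns when the fingers have stopped.
- robot.pause(seconds).
- robot.inverse_kinematics(position, orientation): joint angles nearest the present ones, or None.
- vision.grab_frame(name): name is "scene" or "top" or "wrist"; returns the picture (480x640x3 uint8, red, green, blue); there is no depth.
- vision.calibration(name): a dict with "mtx" (3x3 intrinsics, pixels), "extrinsics" (4x4, takes a point from world to camera coordinates); the wrist camera has in their place "T_tool_cam" (4x4, takes a point from camera to tool coordinates, whose origin is the TCP and whose axes are the flange's). Camera axes: x right, y up, looking along -z (the intrinsics and any distortion apply to the point x, -y, -z); pixel columns grow to the right and rows downward; lengths in m; the calibration is good to about 2 mm. A picture is of the moment at which its call begins: read the wrist's pose just before it. calibration takes no time and is no camera call.
A pose or a line that the arm cannot do raises robot.PlanningError and nothing moves.
- workorder.close_job(): hands the job in, once; it reports no verdict.
Trained networks look in the newest picture that a camera, given by its name, has taken for a name from the list of things; names that differ only in an ending like _2 or _b are one class to them, and where a whole thing is asked for, a point or a joint stands for the part that bears it (a point fixed in the world has none). Each returns a list of dicts, best first, with "p" (0 to 1); they miss things now and then, are a little off and sometimes report something else, mostly with a low value. They report only what shows in the picture. A call takes as long as a camera call. They do not tell look-alikes from the thing itself.
- recognise(label, camera): "rect" ([centre column, centre row, width, height] in pixels, round what is visible of it).
Readings, each from a call of its own:
- robot.current_time_s(): time.
- robot.current_joint_positions(): joint angles.
- robot.current_dq(): joint speeds.
- robot.current_joint_torque(): joint torques, N m.
- robot.current_tool_pos(): TCP position.
- robot.current_eef_rot(): TCP orientation.
- robot.current_contact_force(): force on the tool from outside, world axes, zero at the start.
- robot.current_torque(): the same for the moment, N m.
- robot.current_finger_gap(): opening from 0.0 (shut) to 1.0 (fully open).
Only numpy, scipy, OpenCV 4.12 (cv2) and the standard library are available. Lean on these libraries where they do the work, as an engineer would, in place of code of your own. Each camera call takes 0.05 s, during which the arm holds its last target.

### The job

Put the samples on to dry: turn the valve lever right back to vent (red mark), then lift the lid off the drying chamber and lay it flat on the clear bench, pour all the orange desiccant balls from the cup into the trough, and stand every sample dish upright on the white shelf. Stand the empty cup upright on the blue mat again, put the lid back squarely on the chamber's rim, and only then set the lever to 40 degrees (green mark) so that it pumps down gently. Leave the tube rack, the bottle and the pipette alone.

Things in the scene. Friction and masses are not known exactly. Their poses are not given: they have to be found in the camera images.
- chamber: Clear acrylic vacuum box, fixed, open-topped under its lid: 190 (x) x 240 (y) x 85 mm high, walls 10 mm. Origin: centre of underside, on the bench; x points away from the robot (within 0.2 rad), y left. A grey divider (5 mm, top 50 mm above the bench) parts the trough (near the robot) from the white shelf (far side). Brass valve and, behind it, a 75 mm high round gauge stand outside its left (+y) wall.
- trough (a point): Centre of the floor of the desiccant trough in the chamber, 12 mm above the bench. The trough is 60 mm (chamber x) by 220 mm (chamber y), walled to 85 mm above the bench on three sides and by the divider, 50 mm above the bench, on the fourth. Axes as the chamber's.
- shelf (a point): Centre of the white sample shelf in the chamber, on its top, 20 mm above the bench and 65 mm below the rim. The shelf is 105 mm (chamber x) by 220 mm (chamber y), room for four dishes in a row along y. Axes as the chamber's.
- rim (a point): Centre of the chamber's top rim (the opening is 170 x 220 mm), 85 mm above the bench: the closed lid's origin lies here, its edges in line with the outer walls. Axes as the chamber's.
- lid: Loose clear lid: flat plate 190 (x) x 240 (y) x 8 mm, about 0.45 kg, no lip, held by its weight. Origin: centre of its underside. On top a black bar handle along the lid's y: 104 mm long, 14 mm wide, 14 mm high, centre 41 mm above the underside, on two end posts (26 mm free under the bar). Starts closed on the chamber. The bench to the left of the valve lever is clear: room to lay it.
- valve_lever (a joint): Lever angle (rad). It swings level about a vertical axis 30 mm towards -x and 195 mm towards +y of the chamber's origin (chamber axes). 0 (stop, red mark) = vent: lever points along chamber -x, to the robot. Grows clockwise from above to pi/2 (stop), pointing along +y. White scale disc (120 mm) marked every 10 degrees; green mark = 40 degrees. Stiff: 2.5 N at the knob; stays where left.
- lever_knob (a point): Upright yellow knob at the lever's end: a cylinder 16 mm in diameter from 69 to 107 mm above the bench, 80 mm from the lever's axis; this point is on its axis, 88 mm above the bench. Below the knob is the lever's bar (10 mm wide, top 69 mm above the bench).
- mat: Thin blue bench mat, 280 (x) x 220 (y) x 3 mm, fixed to the bench on the robot's right. Origin: centre of its underside, on the bench. The cup and dishes stand on it at the start.
- cup: White plastic cup, open at the top: rim 58 mm across, 50 mm at the foot, 75 mm high, walls 3 mm, about 60 g. Origin: centre of its underside, z up through its mouth. Holds the desiccant balls.
- dish1: Round white porcelain sample dish, straight sides, 42 mm across, 30 mm high, 60 g, with a dried brown sample fixed in it. Origin: centre of its underside, z up. Two to four dishes are present (others: None).
- dish2: Round white porcelain sample dish, straight sides, 42 mm across, 30 mm high, 60 g, with a dried brown sample fixed in it. Origin: centre of its underside, z up. Two to four dishes are present (others: None).
- dish3: Round white porcelain sample dish, straight sides, 42 mm across, 30 mm high, 60 g, with a dried brown sample fixed in it. Origin: centre of its underside, z up. Two to four dishes are present (others: None).
- dish4: Round white porcelain sample dish, straight sides, 42 mm across, 30 mm high, 60 g, with a dried brown sample fixed in it. Origin: centre of its underside, z up. Two to four dishes are present (others: None).
- bead1: Orange desiccant ball, 13 mm across, 10 g, at first in the cup. Origin: its centre. Four to seven are present (others: None).
- bead2: Orange desiccant ball, 13 mm across, 10 g, at first in the cup. Origin: its centre. Four to seven are present (others: None).
- bead3: Orange desiccant ball, 13 mm across, 10 g, at first in the cup. Origin: its centre. Four to seven are present (others: None).
- bead4: Orange desiccant ball, 13 mm across, 10 g, at first in the cup. Origin: its centre. Four to seven are present (others: None).
- bead5: Orange desiccant ball, 13 mm across, 10 g, at first in the cup. Origin: its centre. Four to seven are present (others: None).
- bead6: Orange desiccant ball, 13 mm across, 10 g, at first in the cup. Origin: its centre. Four to seven are present (others: None).
- bead7: Orange desiccant ball, 13 mm across, 10 g, at first in the cup. Origin: its centre. Four to seven are present (others: None).
- rack: Bystander: orange rack of capped tubes, 80 x 200 x 116 mm, loose, on the far left. Origin: centre of its underside.
- spray_bottle: Bystander: dark blue bottle, 64 mm across, 170 mm high, loose, beyond the mat. Origin: centre of its underside.
- pipette: Bystander: hand pipette lying loose on the bench beyond the chamber, about 230 mm long, 26 mm thick. Origin: under its middle; its length is its x axis.
There are look-alikes about, which are no part of the job. What is meant by the cup is not yellow, and is the smaller of those in its own colour.

How it is judged:
By the outcome, as a careful person would: the job done as asked, in the order asked, and still so for the second after the job is handed in, with the robot touching nothing.
Of dish1, dish2, dish3, dish4 only 2 to 4 are there at a start; the rules pass over those that are not, and their reading is None.
Of bead1, bead2, bead3, bead4, bead5, bead6, bead7 only 4 to 7 are there at a start; the rules pass over those that are not, and their reading is None.
At some moment in a run one of cup, dish1, dish2, dish3, dish4 may be knocked a few centimetres aside while the robot is not near it.
It also fails if it takes over 210 s, if anything falls off the work surface, if the arm or the gripper's body presses on something with over 40 N, if the wrist force passes 120 N, or if a joint passes its speed limit or range.

## Working session

There is one attempt and no reset: what is moved stays moved. The work goes in short steps, each a Python script; the robot and the scene stay as the last script left them, time stands still between calls to the robot, and variables do not carry over. Pictures are saved under pics/ and viewed, and the job is handed in when it is done.

```bash
ls; mkdir -p pics
python3 - <<'E'
from station import robot, fingers, vision, workorder, recognise
import cv2
for n in ["scene","top","wrist"]:
    im=vision.grab_frame(n); cv2.imwrite(f"pics/{n}0.png",im[:,:,::-1])
    c=vision.calibration(n); print(n,{k:(v.tolist() if hasattr(v,'tolist') else v) for k,v in c.items()})
    for l in ["chamber","lid","valve_lever","lever_knob","mat","cup","dish1","bead1","rack","spray_bottle","pipette"]:
        print(l,[([round(float(x)) for x in d["rect"]],round(float(d["p"]),2)) for d in recognise(l,n)])
print(robot.current_time_s(), robot.tip_reach,robot.current_tool_pos(),robot.current_eef_rot())
E
```

```text
pics
scene {'mtx': [[519.8230977324134, 0.0, 325.8315605481591], [0.0, 519.8230977324134, 239.24796387806057], [0.0, 0.0, 1.0]], 'extrinsics': [[0.7274637279342976, 0.6858583043539916, 0.019872364947383786, -0.3868271286165605], [-0.3949716882473329, 0.39489738611950953, 0.8294898552236976, 0.14581514567853085], [0.5610649606088282, -0.611272803897447, 0.5581681370271573, -1.620636656283214], [0.0, 0.0, 0.0, 1.0]]}
chamber [([348, 264, 135, 132], 0.66)]
lid [([342, 261, 130, 74], 0.97)]
valve_lever [([384, 215, 8, 35], 0.51), ([168, 314, 22, 18], 0.28)]
lever_knob [([383, 216, 8, 38], 0.55)]
mat [([207, 334, 150, 115], 0.95)]
cup [([172, 254, 42, 55], 0.79), ([256, 256, 22, 36], 0.75), ([201, 286, 21, 42], 0.69), ([348, 262, 136, 134], 0.38)]
dish1 [([211, 320, 17, 25], 0.7)]
bead1 [([347, 262, 135, 130], 0.25)]
rack [([460, 221, 79, 65], 0.89)]
spray_bottle [([294, 337, 38, 84], 0.83)]
pipette [([445, 294, 82, 48], 0.69), ([386, 214, 5, 38], 0.55)]
top {'mtx': [[578.8734496070946, 0.0, 305.43916017413187], [0.0, 578.8734496070946, 247.76888075215132], [0.0, 0.0, 1.0]], 'extrinsics':
[... 821 characters left out ...]
1], 0.62)]
wrist {'mtx': [[359.0110183125484, 0.0, 315.45754550254276], [0.0, 359.0110183125484, 236.27711153963418], [0.0, 0.0, 1.0]], 'T_tool_cam': [[0.00014159930035501667, 0.9591555923731776, 0.28287900164009167, 0.0722494175079918], [0.9999998648292183, 5.7061037697545055e-06, -0.0005199124774323436, 0.0007167532069893845], [-0.000500291097211475, 0.28287903702235917, -0.959155461915387, -0.12534254574699982], [0.0, 0.0, 0.0, 1.0]]}
chamber []
lid []
valve_lever []
lever_knob []
mat [([302, 17, 81, 35], 0.93)]
cup [([82, 42, 162, 84], 0.62)]
dish1 []
bead1 []
rack []
spray_bottle []
pipette []
1.8 0.017 [ 0.2221595  -0.50315434  0.24830052] [1.79998957e+02 2.10693551e-03 2.38235361e+01]
```

View pictures.

View pics/scene0.png

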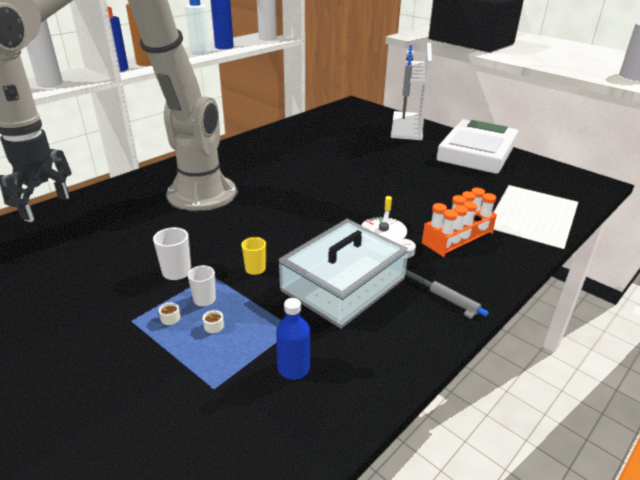

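View pics/top0.png

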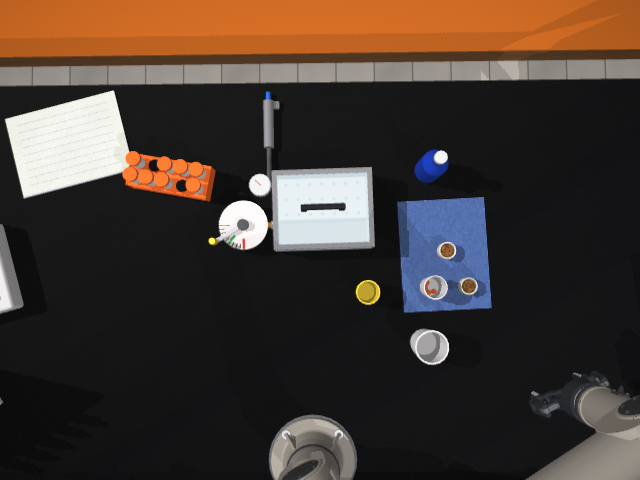

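View pics/wrist0.png

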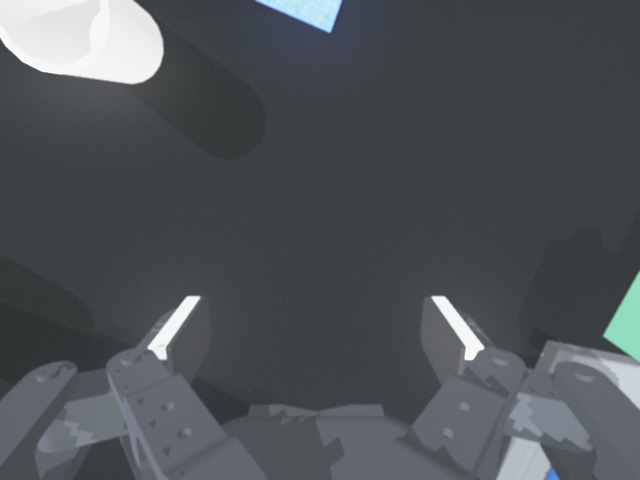

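```bash
cat > h.py <<'E'
from station import robot, fingers, vision, workorder, recognise
import cv2, numpy as np
from scipy.spatial.transform import Rotation as Ro
def wristE():
    # world->cam at present pose
    p=np.array(robot.current_tool_pos()); r=Ro.from_euler('xyz',robot.current_eef_rot(),degrees=True).as_matrix()
    T=np.eye(4); T[:3,:3]=r; T[:3,3]=p
    return np.linalg.inv(T@np.array(vision.calibration('wrist')['T_tool_cam']))
def cam(n,E=None):
    c=vision.calibration(n); K=np.array(c['mtx']); E=np.array(c['extrinsics']) if E is None else E
    return K,E
def px2w(uv,z,n,E=None):
    K,E=cam(n,E); uv=np.atleast_2d(np.array(uv,float))
    d=np.c_[(uv[:,0]-K[0,2])/K[0,0],-(uv[:,1]-K[1,2])/K[1,1],-np.ones(len(uv))]
    R=E[:3,:3];t=E[:3,3]; o=-R.T@t; dw=d@R
    return o+dw*((z-o[2])/dw[:,2])[:,None]
def w2px(P,n,E=None):
    K,E=cam(n,E); P=np.atleast_2d(np.array(P,float)); q=P@E[:3,:3].T+E[:3,3]
    return np.c_[K[0,0]*q[:,0]/-q[:,2]+K[0,2], K[1,1]*-q[:,1]/-q[:,2]+K[1,2]]
def snap(n,f,crop=None,sc=1):
    im=vision.grab_frame(n)[:,:,::-1].copy()
    save(im,f,crop,sc); return im
def save(im,f,crop=None,sc=1):
    if crop: x0,y0,x1,y1=crop; im=im[y0:y1,x0:x1]
    if sc!=1: im=cv2.resize(im,None,fx=sc,fy=sc,interpolation=cv2.INTER_CUBIC)
    cv2.imwrite('pics/'+f,im)
E
python3 - <<'E'
from h import *
im=cv2.imread('pics/top0.png')
save(im,'c1.png',(180,150,390,307),3.8)
save(im,'c2.png',(350,190,500,370),3.3)
print("lid corners",px2w([(272.5,170),(372.5,167),(375,248.5),(274,251)],.093,'top').round(3).tolist())
print("cups",px2w([(434,286)],.078,'top'),px2w([(447,250),(468.5,286)],.033,'top'),px2w([(430,345)],.1,'top'))
print("knob",px2w([(212,241)],.107,'top'))
E
```

```text
lid corners [[0.709, 0.087, 0.093], [0.714, -0.152, 0.093], [0.519, -0.155, 0.093], [0.515, 0.085, 0.093]]
cups [[ 0.429058   -0.29570207  0.078     ]] [[ 0.51671399 -0.33882333  0.033     ]
 [ 0.42755698 -0.38978132  0.033     ]] [[ 0.29197821 -0.27914354  0.1       ]]
knob [[0.5395956 0.2299552 0.107    ]]
```

View pics/c1.png

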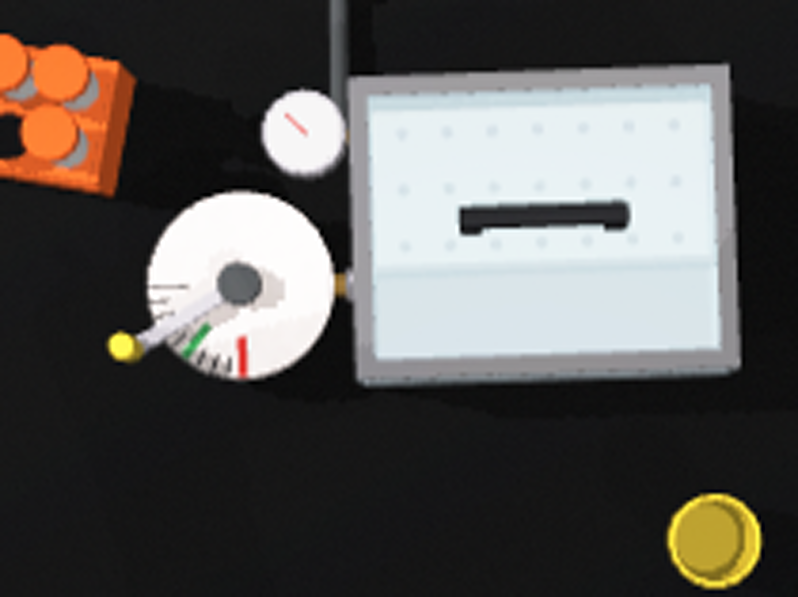

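View pics/c2.png

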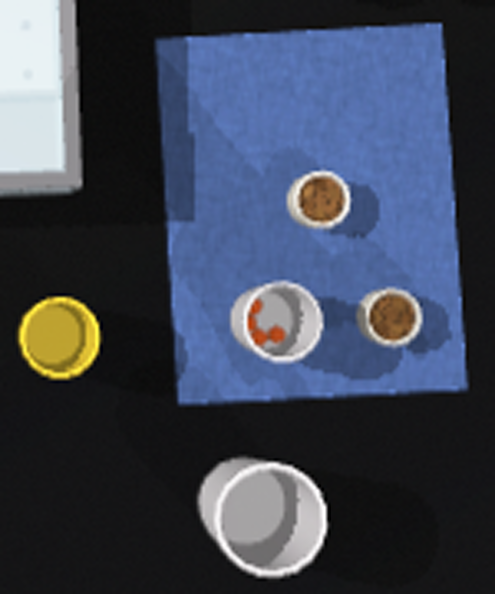

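Run:
```python
from h import *
t=robot.current_time_s()
robot.move_to([0.50,0.05,0.32],[180,0,0])
E=wristE(); im=snap('wrist','w1.png'); np.save('E1.npy',E)
print(robot.current_time_s()-t, robot.current_joint_positions())
```

```text
2.2750000000000004 [  22.5905397    13.76424507  -37.60156489   84.76942667    8.4103016
   84.3403388  -105.17969278]
```

View pics/w1.png

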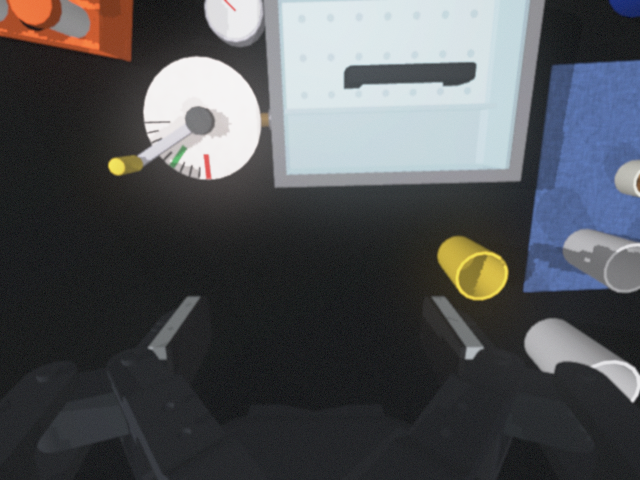

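Run:
```python
from h import *
E=np.load('E1.npy')
print('near corners',px2w([(274.5,187.5),(521.5,181)],.093,'wrist',E).round(4))
print('knob',px2w([(114,167)],.107,'wrist',E).round(4))
print('hub',px2w([(200,121)],.075,'wrist',E).round(4))
print('bar ends',px2w([(345,73),(475,68)],.133,'wrist',E).round(4))
im=cv2.imread('pics/w1.png'); save(im,'w1c.png',(90,0,340,200),3); save(im,'w1d.png',(330,40,530,190),4)
im=cv2.imread('pics/top0.png'); save(im,'t0d.png',(290,195,360,220),10)
# model overlay for top: lid outline with pose guess
from scipy.optimize import least_squares
obs=np.array([(272.5,170),(372.5,167),(375,248.5),(274,251)])
def pts(p):
    c,s=np.cos(p[2]),np.sin(p[2]); L=np.array([(.095,.12),(.095,-.12),(-.095,-.12),(-.095,.12)])
    W=L@np.array([[c,s],[-s,c]])+p[:2]; return np.c_[W,np.full(4,.093)]
r=least_squares(lambda p:(w2px(pts(p),'top')-obs).ravel(),[.61,-.03,0]); print('top fit',r.x,r.fun.round(1))
def f(p):
    return np.r_[(w2px(pts(p),'top')-obs).ravel()*.5,(w2px(pts(p)[[3,2]],'wrist',E)-np.array([(274.5,187.5),(521.5,181)])).ravel()]
r=least_squares(f,[.61,-.03,0]); print('both',r.x,r.fun.round(1))
```

```text
near corners [[ 0.5189  0.0881  0.093 ]
 [ 0.5248 -0.1538  0.093 ]]
knob [[0.5405 0.2348 0.107 ]]
hub [[0.5818 0.161  0.075 ]]
bar ends [[ 0.6166  0.024   0.133 ]
 [ 0.6201 -0.0795  0.133 ]]
top fit [ 0.61442008 -0.03355267  0.01653951] [-0.3  0.8  0.2  1.1  0.1 -1.  -0.  -0.9]
both [ 0.61672444 -0.03102359  0.02235179] [-0.8  0.1 -0.6 -0.1 -0.4 -1.1 -0.4 -0.8  1.2 -0.1 -0.8  0.4]
```

View pics/w1c.png

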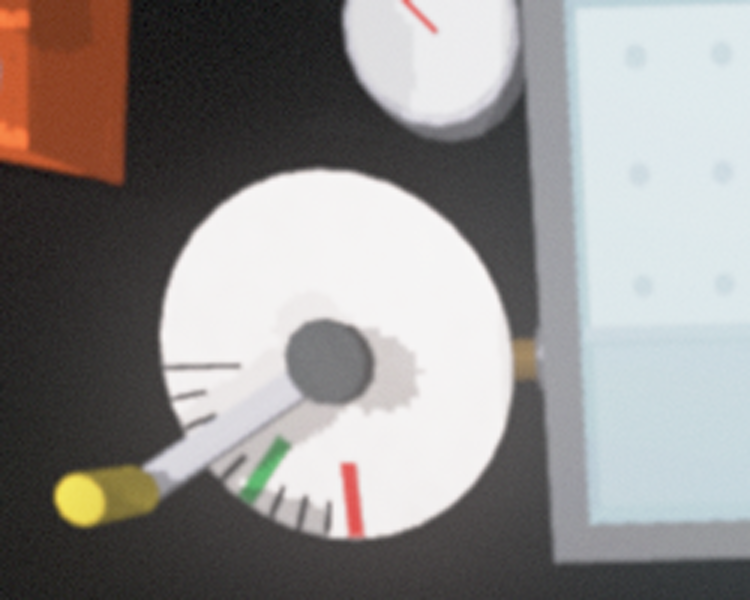

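View pics/w1d.png

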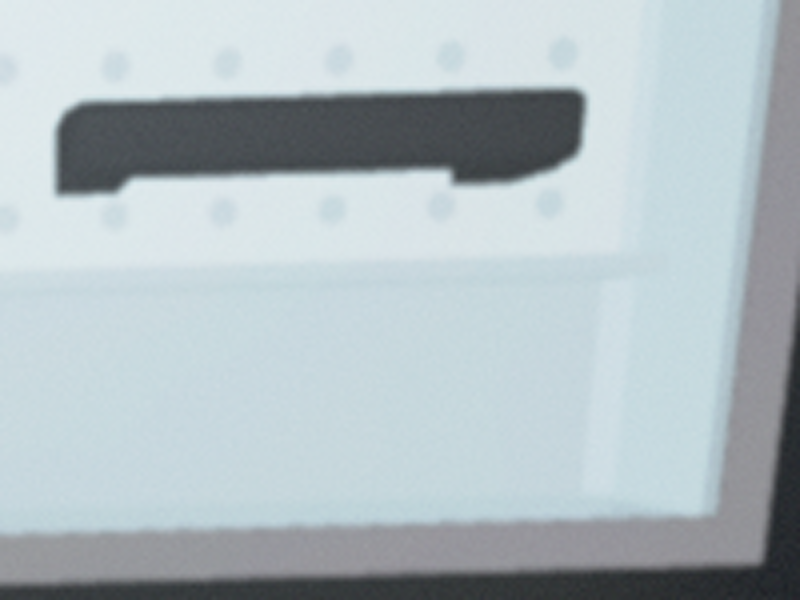

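View pics/t0d.png

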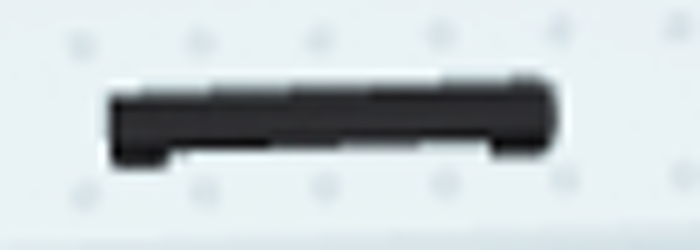

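```bash
cat >> h.py <<'E'
CH=np.array([.616,-.031]); CY=0.02; AX=np.array([.582,.162])
def ch(x,y):
    c,s=np.cos(CY),np.sin(CY); return CH+np.array([c*x-s*y,s*x+c*y])
def lev(th,r=.080):  # th deg chamber
    w=np.radians(th)-CY
    return AX+r*np.array([-np.cos(w),np.sin(w)]), np.degrees(-w)
E
python3 - <<'E'
from h import *
fingers.gripper_to(1.0,40)
p=np.array([.5405,.2335]); yaw=-60
robot.move_to([*p,.20],[180,0,yaw])
robot.line_to([*p,.090],velocity=.1,f_stop=10)
print(robot.current_tool_pos())
fingers.gripper_to(0,40); print(robot.current_finger_gap(),robot.current_contact_force())
for th in (50,40,30,20,10,3):
    q,y=lev(th); print(th,robot.line_to([*q,.090],[180,0,y],velocity=.08,f_stop=25),robot.current_contact_force().round(1))
q,y=lev(-4); print(robot.line_to([*q,.090],[180,0,y],velocity=.04,f_stop=12),robot.current_contact_force().round(1),robot.current_tool_pos(),lev(0))
fingers.gripper_to(0.5)
p=robot.current_tool_pos(); robot.line_to([p[0],p[1],.25],velocity=.2)
print(robot.current_time_s(),robot.current_joint_positions().round(0))
snap('top','t1.png',(180,150,390,307),3.8)
E
```

```text
[0.54118689 0.23375739 0.0908301 ]
0.17238573246362146 [-0.00381678 -0.10697201  1.55782158]
50 False [-4.7  2.4  4.7]
40 False [-5.4  1.1  4.5]
30 False [-4.4  1.5  4.9]
20 False [-5.6  1.4  4.9]
10 False [-4.   1.   5.5]
3 False [-3.3  0.   5.3]
True [1.2 2.2 1.5] [0.50255188 0.16341241 0.09014014] (array([0.502016  , 0.16040011]), np.float64(1.1459155902616465))
10.8167 [ -26.   15.    8.   90.   -3.   75. -105.]
```

View pics/t1.png

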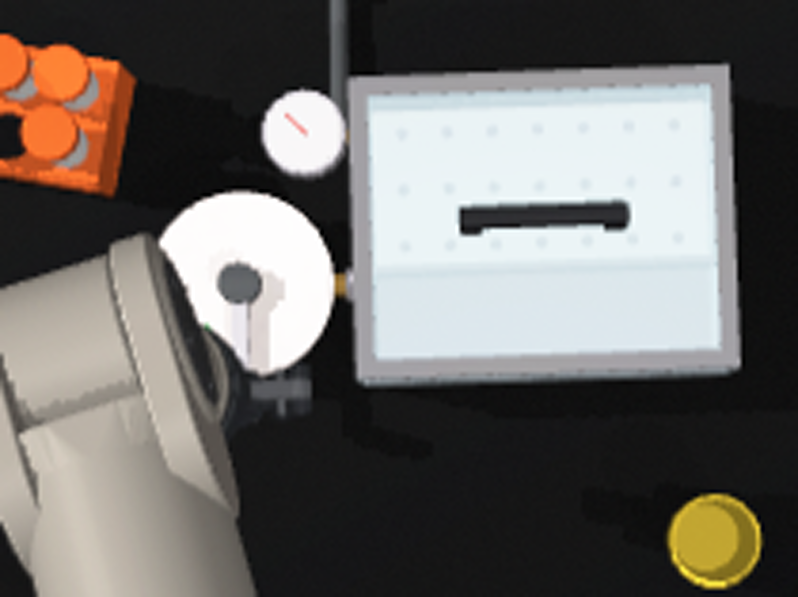

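Run:
```python
from h import *
robot.move_to([0.45,.10,.30],[180,0,0])
E=wristE(); np.save('E2.npy',E); im=snap('wrist','w2.png'); save(im,'w2c.png',(100,0,350,200),3)
```

```text
(no output)
```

View pics/w2.png

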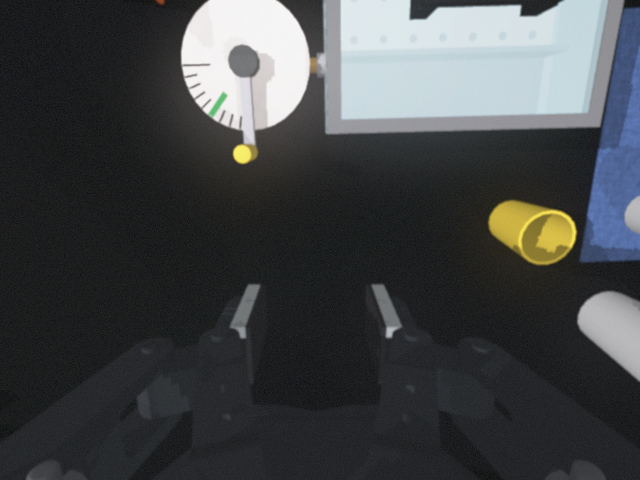

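View pics/w2c.png

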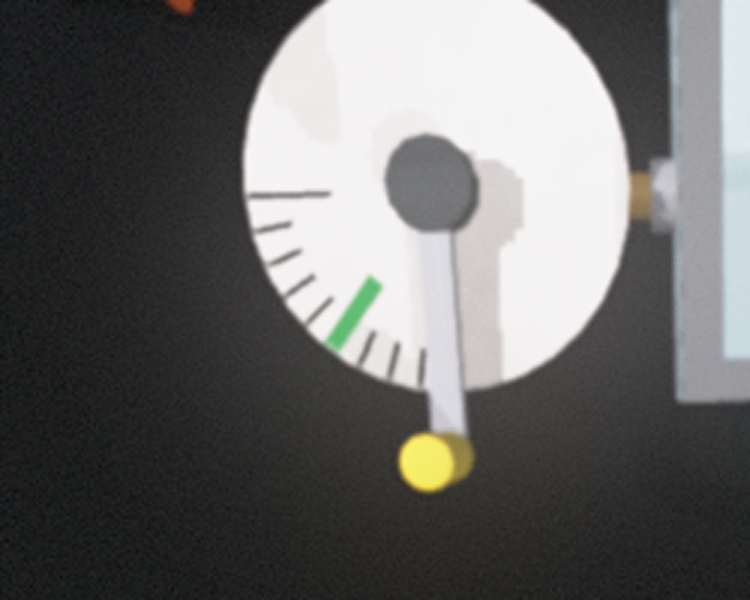

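Run:
```python
from h import *
E=np.load('E2.npy')
k=px2w([(242.5,154)],.107,'wrist',E)[0]
print('knob',k)
for z in (.069,.08,.09): print('hub',z,px2w([(243.5,60.5)],z,'wrist',E)[0])
# bar top edges at z=.069: at row 90 and row 140
print(px2w([(245,85),(249.5,135)],.069,'wrist',E))
print('corner',px2w([(326.5,133.5),(602,126.5)],.093,'wrist',E))
print('disc edge L,R', px2w([(181.5,60),(310,60)],.06,'wrist',E))
```

```text
knob [0.50259616 0.16198057 0.107     ]
hub 0.069 [0.58277548 0.16378828 0.069     ]
hub 0.08 [0.58090166 0.1617796  0.08      ]
hub 0.09 [0.57919819 0.15995352 0.09      ]
[[0.56224318 0.16359666 0.069     ]
 [0.51797143 0.16180978 0.069     ]]
corner [[ 0.51945428  0.08900846  0.093     ]
 [ 0.52512159 -0.15463831  0.093     ]]
disc edge L,R [[0.58479986 0.22283639 0.06      ]
 [0.58465607 0.10381404 0.06      ]]
```

```bash
sed -i 's/^CH=.*/CH=np.array([.617,-.031]); CY=0.0225; AX=np.array([.5825,.1645])/' h.py
python3 - <<'E'
from h import *
for y in (91.3,-88.7):
  for p in ([.617,-.031,.2],[.617,-.031,.124],[.40,.36,.2],[.40,.36,.06]):
    q=robot.inverse_kinematics(p,[180,0,y]); print(y,p,None if q is None else np.round(q,0))
fingers.gripper_to(1.0,100)
robot.move_to([.617,-.031,.24],[180,0,-88.7])
E=wristE(); np.save('E3.npy',E); im=snap('wrist','w3.png')
E
```

```text
91.3 [0.617, -0.031, 0.2] [-3. 27.  6. 80. -3. 73.  5.]
91.3 [0.617, -0.031, 0.124] [-2. 31.  5. 86. -3. 64.  5.]
91.3 [0.4, 0.36, 0.2] [-37.  19.  -8.  93.   3.  69. -45.]
91.3 [0.4, 0.36, 0.06] [-37.  27.  -8. 102.   5.  51. -47.]
-88.7 [0.617, -0.031, 0.2] [ -15.   29.   25.   80.  -12.   74. -168.]
-88.7 [0.617, -0.031, 0.124] [ -15.   32.   24.   86.  -14.   65. -167.]
-88.7 [0.4, 0.36, 0.2] [ -1.  30. -62.  91.  27.  75. 114.]
-88.7 [0.4, 0.36, 0.06] [ -2.  43. -62. 101.  42.  63. 103.]
```

View pics/w3.png

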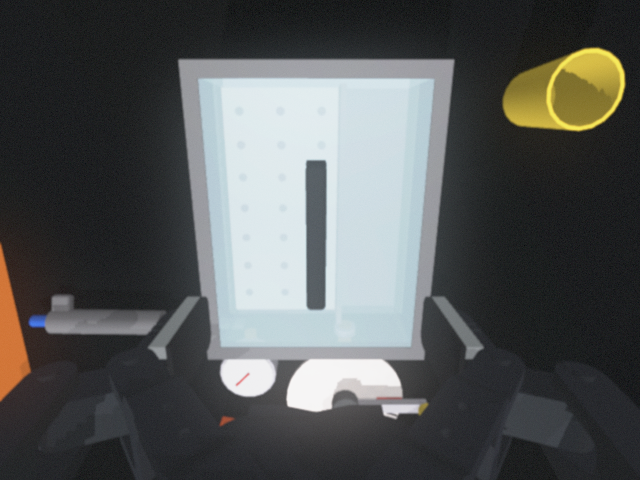

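Run:
```python
from h import *
E=np.load('E3.npy')
c=px2w([(179.5,60),(453.5,60),(423,358.5),(208.5,358.5)],.093,'wrist',E); print(c.round(4),c.mean(0).round(4))
h=px2w([(316,161),(316,309)],.133,'wrist',E); print(h.round(4),h.mean(0).round(4))
robot.move_to([.617,-.031,.24],[180,0,91.3])
E=wristE(); np.save('E3.npy',E); im=snap('wrist','w4.png')
```

```text
[[ 0.7144 -0.1466  0.093 ]
 [ 0.5251 -0.1514  0.093 ]
 [ 0.5198  0.0878  0.093 ]
 [ 0.7086  0.0926  0.093 ]] [ 0.617  -0.0294  0.093 ]
[[ 0.6185 -0.0837  0.133 ]
 [ 0.6158  0.0206  0.133 ]] [ 0.6171 -0.0315  0.133 ]
```

View pics/w4.png

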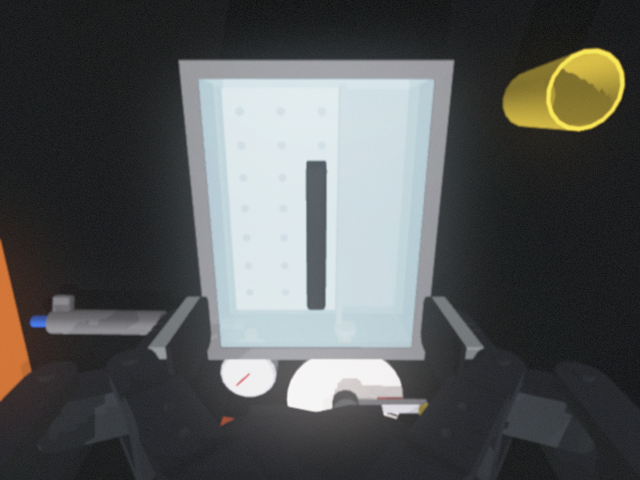

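Run:
```python
from h import *
print(robot.current_eef_rot(),robot.current_joint_positions())
q=robot.inverse_kinematics([.617,-.031,.24],[180,0,91.3]);print(q)
```

```text
[-1.79961712e+02  2.36325591e-02 -8.86382461e+01] [ -15.04670214   27.25913109   25.15836727   76.57742354  -11.48636548
   78.61187042 -168.73271113]
[ -15.01647686   27.31768037   25.18397871   76.56534294  -11.49067236
   78.60851743 -168.74297617]
```

Run:
```python
from h import *
robot.move_j([-3,24,6,77,-3,77,5])
q=robot.inverse_kinematics([.617,-.031,.24],[180,0,91.3]);print(q)
robot.move_to([.617,-.031,.24],[180,0,91.3])
E=wristE(); im=snap('wrist','w5.png'); np.save('E4.npy',E)
print(robot.current_eef_rot(),robot.current_joint_positions())
```

```text
[-2.83222853 26.12765025  6.28849134 75.99879038 -2.82635819 78.02418698
  4.70498777]
[-1.79935391e+02 -1.28589438e-02  9.13013949e+01] [-2.83632271 26.15739374  6.28936309 76.03670419 -2.83813365 78.02224032
  4.70735847]
```

View pics/w5.png

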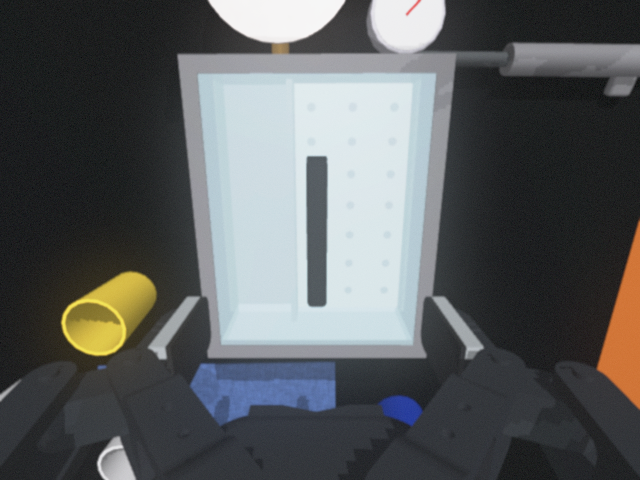

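Run:
```python
from h import *
E=np.load('E4.npy')
c=px2w([(179,55),(455,55),(425,357),(208.5,357)],.093,'wrist',E); print(c.round(4),c.mean(0).round(4))
h=px2w([(316.5,156),(316.5,306)],.133,'wrist',E); print(h.round(4),h.mean(0).round(4))
```

```text
[[ 0.5205  0.0875  0.093 ]
 [ 0.7094  0.0917  0.093 ]
 [ 0.7149 -0.1474  0.093 ]
 [ 0.5258 -0.152   0.093 ]] [ 0.6176 -0.03    0.093 ]
[[ 0.6161  0.0247  0.133 ]
 [ 0.6186 -0.0796  0.133 ]] [ 0.6174 -0.0275  0.133 ]
```

```bash
sed -i 's/^CH=np.array(\[.617,-.031\])/CH=np.array([.6173,-.0296])/' h.py
python3 - <<'E'
from h import *
O=[180,0,91.3]
robot.line_to([.6172,-.0296,.124],O,velocity=.1,f_stop=15)
p0=robot.current_tool_pos(); print(p0)
fingers.gripper_to(0,100); print(robot.current_finger_gap(),robot.current_contact_force().round(1),robot.current_tool_pos(),robot.current_eef_rot())
robot.line_to([.6172,-.0296,.16],O,velocity=.06)
robot.pause(.3);print(robot.current_contact_force().round(1),robot.current_torque().round(2))
robot.line_to([.6172,-.0296,.28],O,velocity=.15)
snap('scene','s1.png')
robot.line_to([.40,.36,.28],O,velocity=.15)
print(robot.current_tool_pos(),robot.current_finger_gap())
snap('top','t2.png')
print(robot.current_time_s())
E
```

```text
[ 0.61789931 -0.02966307  0.12491884]
0.14346136852412358 [-1.1 -0.5  2. ] [ 0.61709197 -0.0296022   0.1243051 ] [-1.79992143e+02 -1.48098818e-03  9.13016045e+01]
[-0.8 -0.6 -5.7] [-0.04 -0.04  0.01]
[0.40043114 0.35946217 0.27997113] 0.1406480141933115
23.35
```

View pics/s1.png

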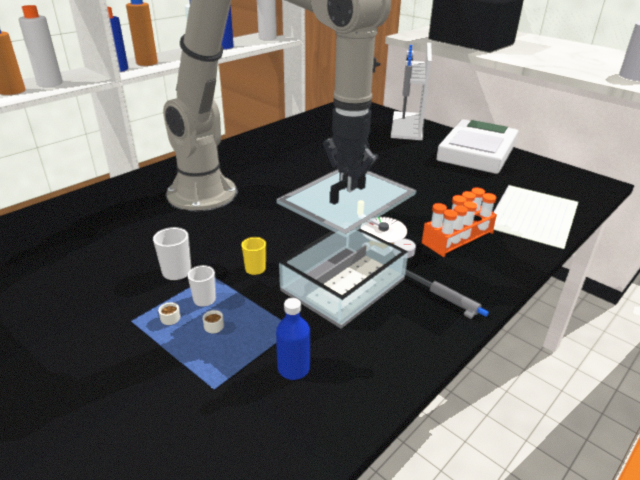

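View pics/t2.png

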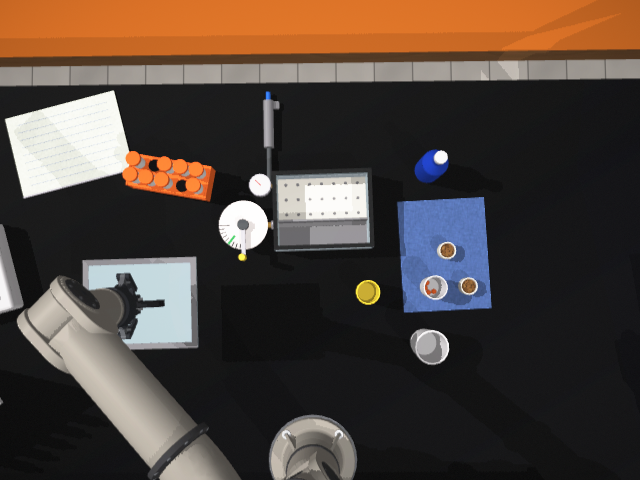

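Run:
```python
from h import *
O=[180,0,91.3]
robot.line_to([.40,.36,.06],O,velocity=.15)
print(robot.line_to([.40,.36,.034],O,velocity=.03,f_stop=5),robot.current_tool_pos(),robot.current_contact_force().round(1))
fingers.gripper_to(0.6,100); robot.pause(.2)
pl=robot.current_tool_pos(); print(pl); np.save('lidpose.npy',pl)
robot.line_to([pl[0],pl[1],.25],O,velocity=.2)
# cup grasp IK study
for side in (0,180):
  for yaw in (-40,-55,-70):
    for e in (25,40):
      # tool z dir d, tool x up-ish (side0) or down
      c=np.array([.429,-.296,.045])
      psi,ee=np.radians(yaw),np.radians(e)
      z=np.array([np.cos(psi)*np.cos(ee),np.sin(psi)*np.cos(ee),-np.sin(ee)])
      y=np.cross([0,0,1],z); y/=np.linalg.norm(y); 
      if side==0: y=-y
      x=np.cross(y,z); r=Ro.from_matrix(np.c_[x,y,z]).as_euler('xyz',degrees=True)
      q=robot.inverse_kinematics(c,r); q2=robot.inverse_kinematics(c-z*.1,r)
      print(side,yaw,e,x.round(2),None if q is None else np.round(q,0),None if q2 is None else np.round(q2,0))
print(robot.current_time_s(),robot.current_joint_positions().round())
snap('top','t3.png')
```

```text
True [0.39983377 0.35975326 0.03925597] [-0.  -0.5  4.9]
[0.39800362 0.35796481 0.03726291]
0 -40 25 [ 0.32 -0.27  0.91] None None
0 -40 40 [ 0.49 -0.41  0.77] [ 43.  26. -20. 147. 155.  44. 105.] None
0 -55 25 [ 0.24 -0.35  0.91] [ 14.  42. -10. 147. 132.  75.  88.] None
0 -55 40 [ 0.37 -0.53  0.77] [ -6.  27.  22. 144. 137.  35.  91.] None
0 -70 25 [ 0.14 -0.4   0.91] [-46.  58.  52. 139. 116.  25.  68.] [-29.  33.  11. 141.  86.  59.  97.]
0 -70 40 [ 0.22 -0.6   0.77] [-37.  40.  52. 137. 109.  16.  95.] [ 45.  29. -62. 136.  87.  74. 123.]
180 -40 25 [-0.32  0.27 -0.91] None None
180 -40 40 [-0.49  0.41 -0.77] [ 78.  42. -62. 146. 139.  59. -44.] None
180 -55 25 [-0.24  0.35 -0.91] [ 23.  43. -20. 147. 131.  80. -87.] None
180 -55 40 [-0.37  0.53 -0.77] [ -2.  26.  16. 144. 134.  37. -86.] None
180 -70 25 [-0.14  0.4  -0.91] [-24.  44.  24. 138. 106.  49. -95.] [-31.  33.  14. 141.  86.  58. -83.]
180 -70 40 [-0.22  0.6  -0.77] [-17.  30.  25. 136. 101.  33. -73.] [-20.  15.  13. 139.  78.  46. -54.]
27.5083 [-38.  16.  -7.  89.   2.  75. -44.]
```

View pics/t3.png

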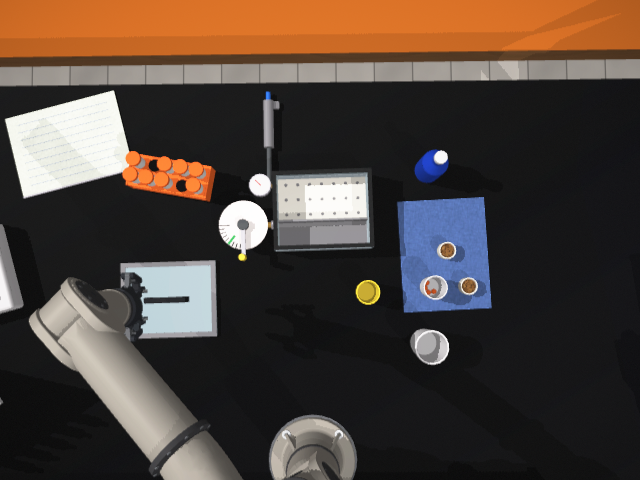

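Run:
```python
from h import *
print(px2w([(398,202),(484.5,197.5),(491,307),(404,312)],.003,'top').round(3))
print('bottle base/top',px2w([(427,172)],.03,'top').round(3),px2w([(440,157.5)],.17,'top').round(3))
print('yellow',px2w([(367.5,292.5)],.07,'top').round(3))
ti=cv2.imread('pics/t3.png'); save(ti,'t3c.png',(350,130,510,370),2.5)
im=vision.grab_frame('top')
print('cup',[(np.round(d['rect']),d['p']) for d in recognise('cup','top')])
print('dish',[(np.round(d['rect']),d['p']) for d in recognise('dish1','top')])
def ori(yaw,e,side,roll=0):
    psi,ee=np.radians(yaw),np.radians(e)
    z=np.array([np.cos(psi)*np.cos(ee),np.sin(psi)*np.cos(ee),-np.sin(ee)])
    y=np.cross([0,0,1],z); y/=np.linalg.norm(y)
    if side==0: y=-y
    return Ro.from_matrix(np.c_[np.cross(y,z),y,z])*Ro.from_euler('z',roll,degrees=True)
for c in ([.60,-.28,.045],[.56,-.29,.045]):
  for yaw in (-10,-25,-40):
   for e in (15,25,35):
    for side in (0,180):
      R=ori(yaw,e,side); z=R.as_matrix()[:,2]; r=R.as_euler('xyz',degrees=True)
      q=robot.inverse_kinematics(c,r); q2=robot.inverse_kinematics(np.array(c)-z*.12,r)
      print(c[0],yaw,e,side,None if q is None else np.round(q,0),None if q2 is None else np.round(q2,0))
```

```text
[[ 0.641 -0.224  0.003]
 [ 0.65  -0.443  0.003]
 [ 0.374 -0.453  0.003]
 [ 0.363 -0.235  0.003]]
bottle base/top [[ 0.712 -0.294  0.03 ]] [[ 0.719 -0.296  0.17 ]]
yellow [[ 0.415 -0.138  0.07 ]]
cup [(array([431., 347.,  41.,  34.]), 0.81), (array([369., 294.,  23.,  25.]), 0.66), (array([435., 286.,  28.,  24.]), 0.65)]
dish [(array([443., 256.,  95., 114.]), 0.73), (array([469., 286.,  24.,  21.]), 0.71), (array([446., 249.,  24.,  20.]), 0.48)]
0.6 -10 15 0 [-16.  84.  64. 134. 187. 101.  28.] [105.  78. -63. 144. 198.  48. 159.]
0.6 -10 15 180 [ 28.  51.  10. 132. 206.  81. -96.] [  19.   54.   33.  147.  214.  102. -103.]
0.6 -10 25 0 [ 78.  57. -52. 130. 188.  44. 135.] [ 97.  52. -62. 143. 189.  40. 138.]
0.6 -10 25 180 [ 85.  67. -62. 130. 179.  42. -26.] [  -1.   47.   56.  146.  222.   86. -122.]
0.6 -10 35 0 [ 75.  48. -51. 127. 173.  30. 138.] [ 92.  33. -61. 138. 185.  23. 123.]
0.6 -10 35 180 [ 68.  43. -43. 127. 183.  30. -57.] [ 92.  33. -61. 138. 185.  23. -57.]
0.6 -25 15 0 [-32.  86.  63. 137. 174.  77.  19.] None
0.6 -25 15 180 [ 20.  50.   2. 135. 177.  80. -92.]
[... 1374 characters left out ...]
e
0.56 -25 15 180 [ 34.  51.  -8. 139. 183.  85. -83.] None
0.56 -25 25 0 [ 63.  50. -41. 137. 173.  64. 124.] None
0.56 -25 25 180 [ 18.  41.  11. 139. 184.  65. -98.] None
0.56 -25 35 0 [ 53.  36. -31. 134. 168.  43. 115.] None
0.56 -25 35 180 [ 38.  33. -13. 134. 176.  42. -80.] None
0.56 -40 15 0 [  0.  52.  11. 137. 151.  78.  78.] None
0.56 -40 15 180 [  -2.   52.   13.  137.  151.   77. -104.] None
0.56 -40 25 0 [ 21.  41. -10. 136. 150.  65.  98.] None
0.56 -40 25 180 [  5.  41.   9. 137. 153.  60. -94.] None
0.56 -40 35 0 [ 14.  32.   1. 133. 149.  42.  99.] [-23.  17.  32. 145. 143.  34.  95.]
0.56 -40 35 180 [ 12.  32.   3. 133. 150.  41. -83.] [ -9.  16.  16. 145. 138.  37. -78.]
```

View pics/t3c.png

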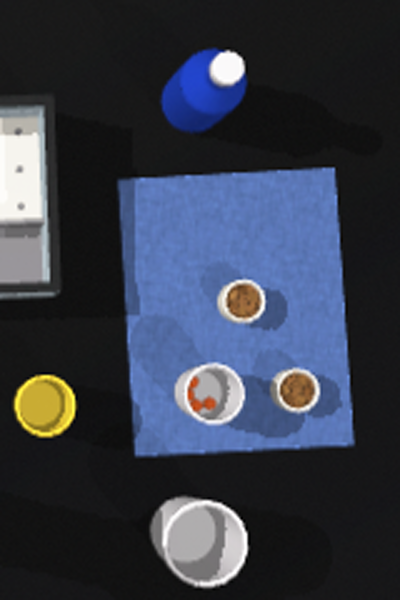

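```bash
cat >> h.py <<'E'
def rct(e,side):
    a=np.radians(e); z=np.array([np.cos(a),0,-np.sin(a)]); y=np.array([0,-1.,0]) if side==0 else np.array([0,1.,0])
    return Ro.from_matrix(np.c_[np.cross(y,z),y,z])
def eul(R): return R.as_euler('xyz',degrees=True)
BOX=np.array([(x,y,-z) for x in (-.043,.043) for y in (-.043,.043) for z in (.056,.16)])
E
cat > srch.py <<'E'
from h import *
cupc=np.array([.429,-.296]); M=np.array([*ch(-.055,0),.135])
def ok(q):
    lo=np.array([-154.91,-16.99,-72.82,7.12,-82.49,11.32,-174.64])+4; hi=np.array([154.91,109.72,74.43,147.25,262.49,116.49,174.64])-4
    return q is not None and np.all(q>lo) and np.all(q<hi)
for e in (90,75,60,45):
  hg=.050
  for side in (0,180):
    if e==90 and side: continue
    G=[]
    for yaw in range(-180,180,15):
        R=Ro.from_euler('z',yaw,degrees=True)*rct(e,side)
        q=robot.inverse_kinematics([*cupc,.003+hg],eul(R))
        if ok(q): G.append(yaw)
    print('grasp',e,side,G)
    for T in (120,140):
      for az in (90,-90,180,0):
        out=[]
        for spin in range(-180,180,30):
            C=Ro.from_euler('z',az+1.3,degrees=True)*Ro.from_euler('y',T,degrees=True)*Ro.from_euler('z',spin,degrees=True)
            cz=C.as_matrix()[:,2]; R=C*rct(e,side); p=M-cz*(.075-hg)
            zmin=(R.apply(BOX)+p)[:,2].min()
            q=robot.inverse_kinematics(p,eul(R))
            if ok(q): out.append((spin,round(zmin,3)))
        if out: print('  T',T,'az',az,out)
E
python3 srch.py
```

```text
grasp 90 0 [-180, -165, -150, -120, -105, -90, -75, -60, -45, -30, -15, 0, 15, 30, 45, 60, 75, 90, 105, 120, 135, 150, 165]
  T 120 az 90 [(-180, np.float64(0.03)), (-150, np.float64(0.017)), (-120, np.float64(0.017)), (-90, np.float64(0.03)), (-60, np.float64(0.017)), (-30, np.float64(0.017)), (30, np.float64(0.017)), (60, np.float64(0.017)), (90, np.float64(0.03)), (120, np.float64(0.017))]
  T 120 az -90 [(-180, np.float64(0.03)), (-150, np.float64(0.017)), (-120, np.float64(0.017)), (-90, np.float64(0.03)), (-60, np.float64(0.017))]
  T 120 az 180 [(-180, np.float64(0.03)), (-150, np.float64(0.017)), (-120, np.float64(0.017)), (-90, np.float64(0.03)), (-60, np.float64(0.017)), (0, np.float64(0.03)), (30, np.float64(0.017)), (60, np.float64(0.017)), (90, np.float64(0.03)), (120, np.float64(0.017)), (150, np.float64(0.017))]
  T 140 az 90 [(-180, np.float64(0.004)), (-150, np.float64(-0.006)), (-120, np.float64(-0.006)), (-90, np.float64(0.004)), (-60, np.float64(-0.006)), (-30, np.float64(-0.006)), (30, np.float64(-0.006)), (60, np.float64(-0.006)), (120, np.float64(-0.006)), (150
[... 5758 characters left out ...]
60, np.float64(0.079)), (-30, np.float64(0.101)), (60, np.float64(0.079)), (90, np.float64(0.038)), (150, np.float64(-0.02))]
  T 140 az 90 [(-90, np.float64(0.017)), (-60, np.float64(0.047)), (-30, np.float64(0.076)), (30, np.float64(0.076))]
  T 140 az -90 [(0, np.float64(0.097)), (30, np.float64(0.076)), (60, np.float64(0.047)), (90, np.float64(0.017))]
  T 140 az 180 [(-90, np.float64(0.017)), (-60, np.float64(0.047)), (30, np.float64(0.076)), (60, np.float64(0.047)), (90, np.float64(0.017)), (120, np.float64(-0.006))]
  T 140 az 0 [(-120, np.float64(-0.006))]<sys>:0: UserWarning: Gimbal lock detected. Setting third angle to zero since it is not possible to uniquely determine all angles.
```

Run:
```python
from h import *
print(px2w([(435.3,287.3)],.078,'top'))
fingers.gripper_to(1.0,40)
robot.move_to([.40,.05,.30],[180,0,0])
robot.move_to([.42,-.30,.27],[180,0,-60])
E=wristE(); im=snap('wrist','w6.png'); np.save('E6.npy',E)
for l in ('cup','dish1'): print(l,[(np.round(d['rect']),round(float(d['p']),2)) for d in recognise(l,'wrist')])
print(robot.current_joint_positions().round(),robot.current_time_s())
```

```text
[[ 0.42593853 -0.29873536  0.078     ]]
cup [(array([241., 333.,  64.,  80.]), 0.83), (array([428., 292.,  98., 109.]), 0.76), (array([313., 208.,  67.,  71.]), 0.64)]
dish1 [(array([253., 120.,  49.,  44.]), 0.9), (array([358., 119.,  42.,  44.]), 0.55), (array([ 87., 290., 174., 218.]), 0.38)]
[   1.   15.   42.   91.  -10.   78. -106.] 30.8167
```

View pics/w6.png

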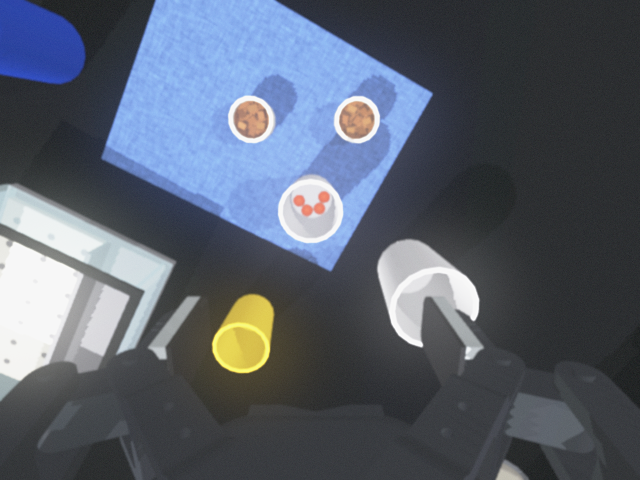

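```bash
cat > plan.py <<'E'
from h import *
E_G,HG,SIDE=45,.050,0
def cupR(az,T): return Ro.from_euler('z',az,degrees=True)*Ro.from_euler('y',T,degrees=True)*rct(E_G,SIDE)
def tcp_for_mouth(M,az,T):
    C=Ro.from_euler('z',az,degrees=True)*Ro.from_euler('y',T,degrees=True)
    return np.array(M)-C.as_matrix()[:,2]*(.075-HG), cupR(az,T)
SCHED=[(0,.24),(25,.20),(50,.165),(70,.148),(85,.138),(100,.135),(115,.132),(128,.130)]
E
python3 - <<'E'
from plan import *
E=np.load('E6.npy')
print('cup',px2w([(310.5,210)],.078,'wrist',E).round(4),'dish',px2w([(251.5,119.5),(357,119.5)],.033,'wrist',E).round(4))
c=np.array([.427,-.297])
for yaw in (-60,-75,-90):
    R=cupR(yaw,0); z=R.as_matrix()[:,2]
    for d in (.13,.0):
        q=robot.inverse_kinematics(np.array([*c,.003+HG])-z*d,eul(R)); print(yaw,d,None if q is None else np.round(q,0))
for az in (-88.7,91.3):
  for T,z in SCHED:
    p,R=tcp_for_mouth([*ch(-.055,.03),z],az,T); q=robot.inverse_kinematics(p,eul(R))
    print(az,T,p.round(3),None if q is None else np.round(q,0),((R.apply(BOX)+p)[:,2].min()).round(3))
E
```

```text
cup [[ 0.4275 -0.2985  0.078 ]] dish [[ 0.5164 -0.3379  0.033 ]
 [ 0.429  -0.3889  0.033 ]]
-60 0.13 [ 60.   4. -63. 141.  77.  44. 145.]
-60 0.0 [-32.  31.  53. 140. 144.  14.  78.]
-75 0.13 [ 46.  20. -62. 130.  72.  69. 134.]
-75 0.0 [ 15.  25. -10. 131.  87.  45. 125.]
-90 0.13 [ 41.  32. -62. 118.  69.  86. 126.]
-90 0.0 [ 51.  48. -62. 121.  87.  86. 122.]
-88.7 0 [ 0.562 -0.001  0.215] [ 12.  45. -62.  86.  67. 110. 127.] 0.224
-88.7 25 [0.561 0.01  0.177] [ -56.   37.   65.   92.  -14.   69. -171.] 0.215
-88.7 50 [0.561 0.018 0.149] [ -26.   26.   35.   94.  -22.   66. -163.] 0.201
-88.7 70 [0.561 0.023 0.139] [ -12.   30.   32.   94.  -41.   74. -144.] 0.172
-88.7 85 [0.561 0.024 0.136] [  -4.   36.   32.   93.  -53.   84. -132.] 0.151
-88.7 100 [0.561 0.024 0.139] [   2.   44.   33.   91.  -63.   97. -124.] 0.136
-88.7 115 [0.561 0.022 0.143] [   8.   52.   29.   88.  -70.  108. -120.] 0.121
-88.7 128 [0.561 0.019 0.145] [  34.   57.  -10.   85.  -57.   97. -127.] 0.11
91.3 0 [ 0.562 -0.001  0.215] [  4.  33.  27.  87. -51.  93.  43.] 0.224
91.3 25 [ 0.562 -0.011  0.177] [  1.  25.  15.  90. -27.  73.  25.] 0.215
91.3 50 [ 0.562 -0.02   0.149] [-9. 23.  8. 94.  2. 63. -1.] 0.201
91.3 70 [ 0.562 -0.024  0.139] [-20.  27.   8.  95.  23.  66. -22.] 0.172
91.3 85 [ 0.562 -0.026  0.136] [-28.  33.   9.  94.  35.  71. -35.] 0.151
91.3 100 [ 0.562 -0.025  0.139] [-33.  39.   9.  92.  44.  80. -44.] 0.136
91.3 115 [ 0.562 -0.023  0.143] [-36.  48.   8.  90.  52.  89. -51.] 0.121
91.3 128 [ 0.562 -0.021  0.145] [-38.  55.   9.  88.  56.  97. -55.] 0.11
```

Run:
```python
from plan import *
robot.move_to([.45,-.12,.34],[180,0,0])
robot.move_j([4,25,-27,87,40,90,-43])
print(robot.current_tool_pos(),robot.current_eef_rot())
c=np.array([.427,-.298])
for az in (-60,-70,-80,-90):
  for d in (.13,.0):
    R=cupR(az,0); z=R.as_matrix()[:,2]
    q=robot.inverse_kinematics(np.array([*c,.003+HG])-z*d,eul(R)); print(az,d,None if q is None else np.round(q,0))
for az in (-88.7,):
  for T,z in SCHED:
    p,R=tcp_for_mouth([*ch(-.055,.03),z],az,T); q=robot.inverse_kinematics(p,eul(R))
    print(az,T,p.round(3),None if q is None else np.round(q,0),((R.apply(BOX)+p)[:,2].min()).round(3))
```

```text
[ 0.53494216 -0.06043286  0.25146878] [175.54413531  33.55524137  74.87718131]
-60 0.13 [ 60.   4. -63. 141.  78.  44. 145.]
-60 0.0 [-32.  31.  53. 140. 145.  14.  77.]
-70 0.13 [ 50.  15. -62. 134.  73.  61. 138.]
-70 0.0 [-35.  34.  54. 135.  92.  12. 117.]
-80 0.13 [ 44.  24. -62. 126.  71.  75. 131.]
-80 0.0 [ 40.  33. -41. 127.  87.  64. 125.]
-90 0.13 [ 41.  32. -62. 118.  69.  86. 126.]
-90 0.0 [ 51.  48. -62. 121.  87.  86. 122.]
-88.7 0 [ 0.562 -0.001  0.215] [ 12.  45. -62.  86.  67. 110. 127.] 0.224
-88.7 25 [0.561 0.01  0.177] [ -56.   37.   65.   92.  -14.   69. -171.] 0.215
-88.7 50 [0.561 0.018 0.149] [ -43.   37.   65.   95.  -39.   74. -148.] 0.201
-88.7 70 [0.561 0.023 0.139] [  -0.   28.   15.   94.  -33.   70. -150.] 0.172
-88.7 85 [0.561 0.024 0.136] [   2.   35.   24.   93.  -50.   81. -135.] 0.151
-88.7 100 [0.561 0.024 0.139] [  -1.   46.   38.   91.  -66.  100. -123.] 0.136
-88.7 115 [0.561 0.022 0.143] [  33.   49.  -10.   87.  -51.   89. -131.] 0.121
-88.7 128 [0.561 0.019 0.145] [  36.   57.  -12.   85.  -56.   97. -128.] 0.11
```

```bash
sed -i 's/^E_G,HG,SIDE=.*/E_G,HG,SIDE=45,.050,180/' plan.py
python3 - <<'E'
from plan import *
c=np.array([.427,-.298])
print(robot.current_joint_positions().round())
for az in (-60,-70,-80,-90):
  for d in (.13,.0):
    R=cupR(az,0); z=R.as_matrix()[:,2]
    q=robot.inverse_kinematics(np.array([*c,.003+HG])-z*d,eul(R)); print(az,d,None if q is None else np.round(q,0))
for az in (-88.7,):
  for T,z in SCHED:
    p,R=tcp_for_mouth([*ch(-.055,.03),z],az,T); q=robot.inverse_kinematics(p,eul(R))
    print(az,T,p.round(3),None if q is None else np.round(q,0),R.as_matrix()[:,0].round(2))
E
```

```text
[  4.  25. -27.  87.  40.  90. -43.]
-60 0.13 [ 22.   1. -25. 141.  75.  41. -34.]
-60 0.0 [ 25.  22. -15. 138. 110.  39. -59.]
-70 0.13 [ 18.   8. -26. 135.  68.  52. -39.]
-70 0.0 [ 21.  24. -15. 134.  94.  45. -56.]
-80 0.13 [ 15.  14. -26. 127.  62.  61. -43.]
-80 0.0 [ 19.  27. -16. 128.  82.  51. -54.]
-90 0.13 [ 12.  20. -24. 119.  57.  69. -46.]
-90 0.0 [ 18.  30. -16. 122.  72.  57. -54.]
-88.7 0 [ 0.562 -0.001  0.215] [ -7.  33. -28.  87.  51.  94. -44.] [-0.02  0.71 -0.71]
-88.7 25 [0.561 0.01  0.177] [  8.  28. -32.  90.  34.  77. -32.] [-0.02  0.94 -0.34]
-88.7 50 [0.561 0.018 0.149] [ 26.  28. -37.  92.  13.  65. -12.] [-0.02  1.    0.09]
-88.7 70 [0.561 0.023 0.139] [ 38.  33. -39.  92.  -5.  63.   7.] [-0.02  0.91  0.42]
-88.7 85 [0.561 0.024 0.136] [ 43.  39. -38.  91. -18.  66.  20.] [-0.02  0.77  0.64]
-88.7 100 [0.561 0.024 0.139] [ 48.  47. -40.  89. -26.  71.  28.] [-0.01  0.57  0.82]
-88.7 115 [0.561 0.022 0.143] [ 51.  56. -40.  86. -32.  78.  35.] [-0.01  0.34  0.94]
-88.7 128 [0.561 0.019 0.145] [ 51.  64. -38.  84. -39.  84.  40.] [-0.    0.12  0.99]
```

Run:
```python
from plan import *
c=np.array([.427,-.2985]); R=cupR(-60,0); z=R.as_matrix()[:,2]; g=np.array([*c,.003+HG])+z*.002
for d in (.2,.16):
    q=robot.inverse_kinematics(g-z*d,eul(R)); print(d,None if q is None else q.round())
robot.move_to(g-z*.13,eul(R))
print(robot.current_joint_positions().round(),robot.current_tool_pos())
im=vision.grab_frame('top'); cv2.imwrite('pics/t4.png',im[:,:,::-1]); print([(np.round(d['rect']),round(float(d['p']),2)) for d in recognise('cup','top')])
snap('wrist','w7.png'); snap('scene','s2.png')
```

```text
0.2 [ 19.  -9. -28. 140.  57.  46. -20.]
0.16 [ 21.  -3. -26. 141.  67.  43. -28.]
[ 22.   2. -25. 141.  76.  41. -35.] [ 0.38406304 -0.22050408  0.14561291]
[(array([430., 347.,  40.,  33.]), 0.96), (array([434., 287.,  28.,  24.]), 0.94), (array([368., 294.,  25.,  21.]), 0.6)]
```

View pics/w7.png

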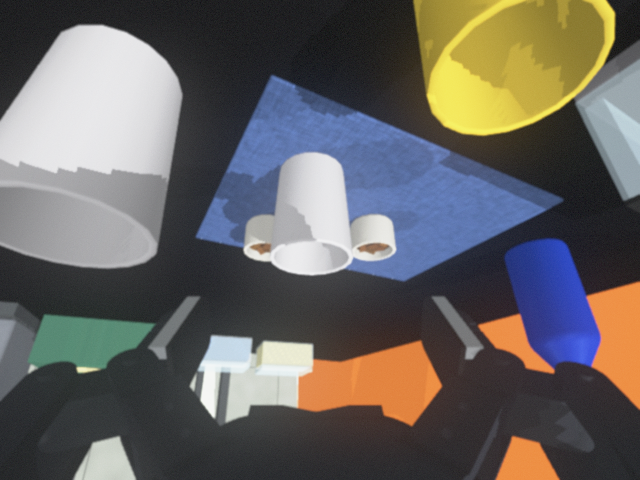

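View pics/s2.png

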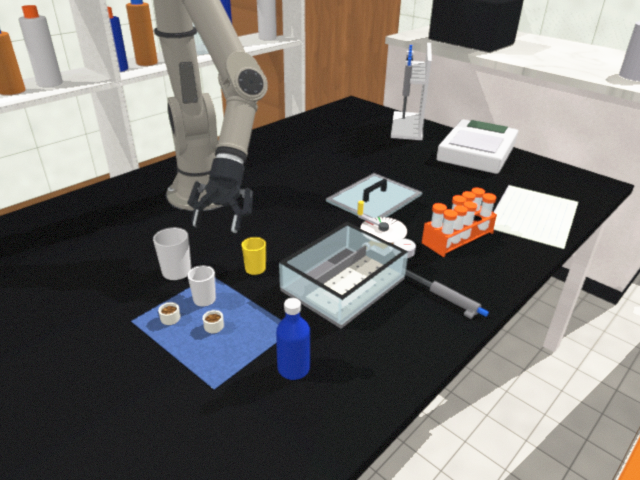

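Run:
```python
from plan import *
c=np.array([.427,-.2985]); R=cupR(-60,0); z=R.as_matrix()[:,2]; g=np.array([*c,.003+HG])+z*.002
print(robot.line_to(g,eul(R),velocity=.1,f_stop=8),robot.current_tool_pos()-g)
fingers.gripper_to(0.3,40); print(robot.current_finger_gap(),robot.current_contact_force().round(1))
robot.line_to(g+[0,0,.05],velocity=.08); robot.pause(.2)
print(robot.current_finger_gap(),robot.current_contact_force().round(1))
robot.line_to(g+[0,0,.16],velocity=.15)
snap('wrist','w8.png'); snap('scene','s3.png',(100,150,420,390),2.5)
print(robot.current_time_s())
```

```text
False [0.00014935 0.00031305 0.00024721]
0.6560734919287651 [-2.3  2.4  5.3]
0.6570727537665044 [ 1.1  1.1 -1.6]
37.525
```

View pics/w8.png

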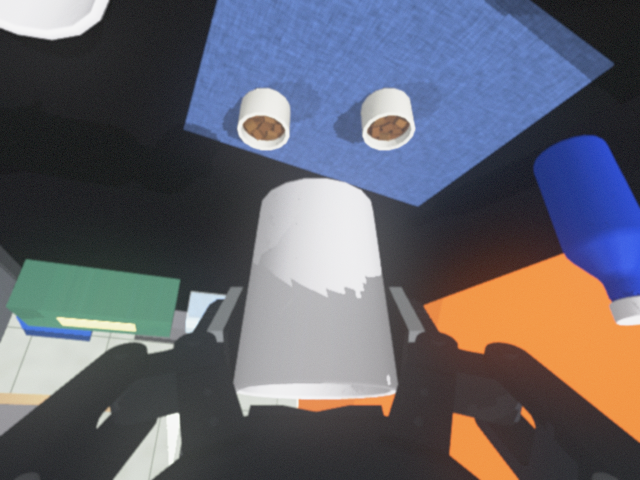

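View pics/s3.png

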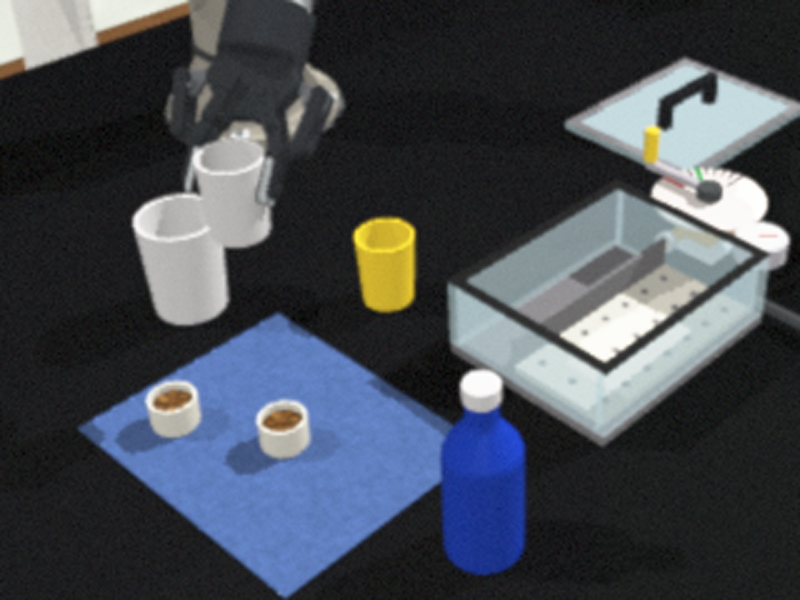

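Run:
```python
from plan import *
M=ch(-.055,.03)
p,R=tcp_for_mouth([*M,.25],-88.7,0)
robot.line_to(p,eul(R),velocity=.15); print(robot.current_joint_positions().round())
for T,z in SCHED[1:5]:
    p,R=tcp_for_mouth([*M,z],-88.7,T); robot.line_to(p,eul(R),velocity=.06); print(T,robot.current_joint_positions().round(),robot.current_tool_pos()-p,robot.current_time_s())
snap('scene','s4.png',(100,150,420,390),2.5)
snap('wrist','w9.png')
```

```text
[ -5.  33. -30.  86.  52.  95. -43.]
25 [ 11.  29. -36.  90.  36.  78. -33.] [-0.0001092   0.00064648  0.00010523] 40.825
50 [ 30.  30. -44.  92.  17.  66. -15.] [-0.00017772  0.00120242  0.00011738] 41.4667
70 [ 44.  37. -51.  92.   3.  63.  -0.] [-0.00014814  0.00205698  0.00043981] 41.9667
85 [ 52.  46. -55.  91.  -4.  64.   9.] [-0.00013094  0.00203003  0.00064089] 42.375
```

View pics/s4.png

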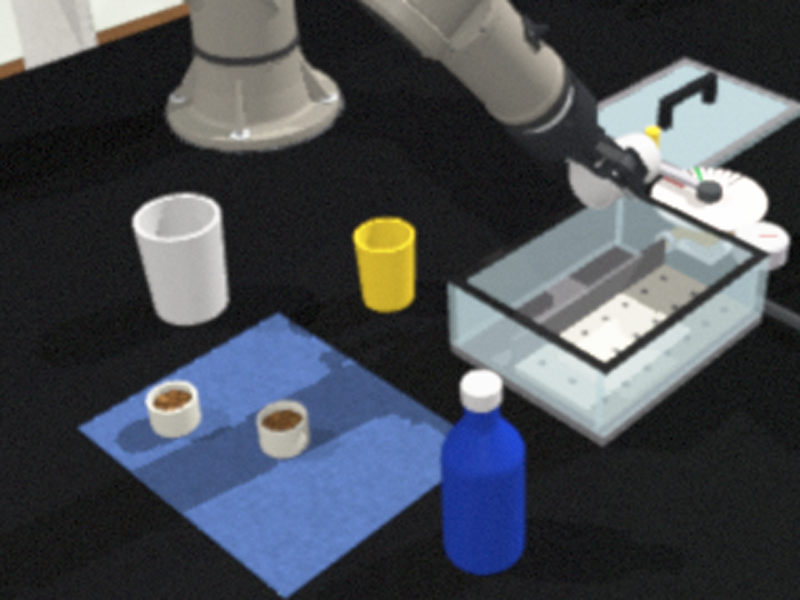

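View pics/w9.png

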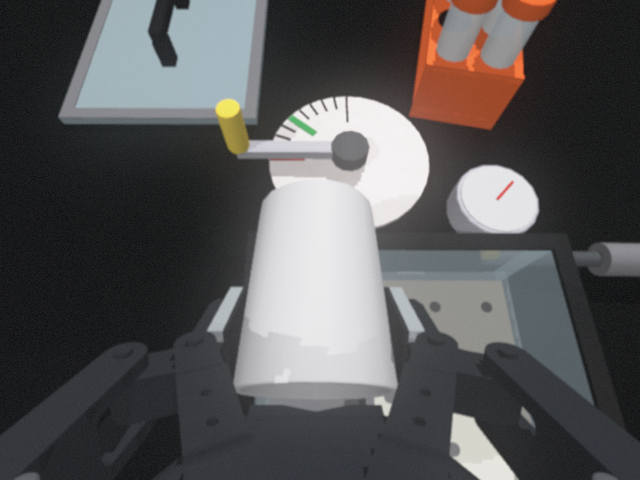

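Run:
```python
from plan import *
M=ch(-.055,.03)
for T,z in SCHED[5:]:
    p,R=tcp_for_mouth([*M,z],-88.7,T); robot.line_to(p,eul(R),velocity=.03); robot.pause(.3); print(T,robot.current_joint_positions().round(),robot.current_time_s())
robot.pause(.7)
snap('scene','s5.png',(240,150,440,300),4); snap('top','t5.png',(250,150,400,262),5)
```

```text
100 [ 57.  55. -58.  89. -10.  68.  16.] 43.1833
115 [ 61.  66. -60.  86. -15.  72.  21.] 43.8917
128 [ 62.  75. -62.  83. -18.  76.  24.] 44.5667
```

View pics/s5.png

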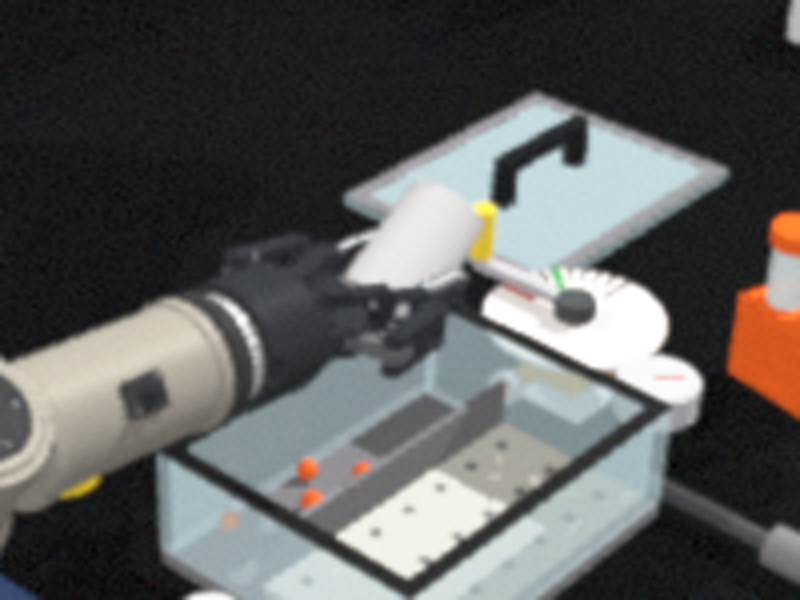

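View pics/t5.png

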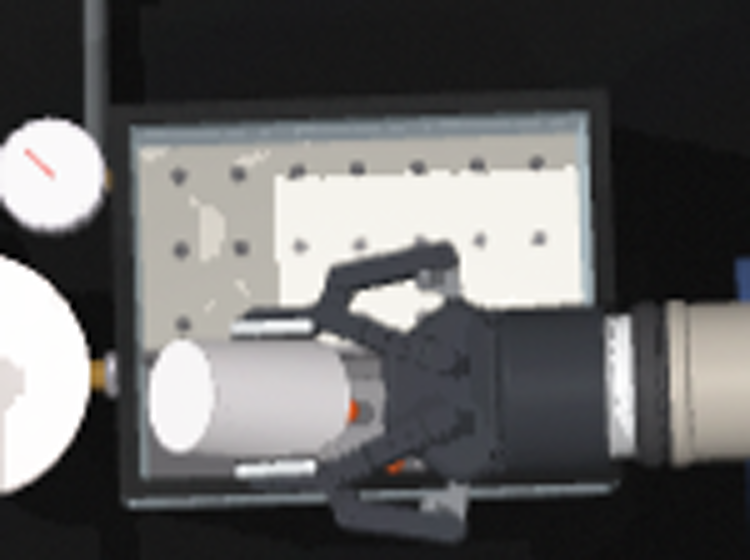

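Run:
```python
from plan import *
M=ch(-.055,.03)
for T,z in SCHED[::-1][1:]:
    if T in (115,85,50): continue
    p,R=tcp_for_mouth([*M,z],-88.7,T); robot.line_to(p,eul(R),velocity=.1)
print(robot.current_joint_positions().round(),robot.current_finger_gap())
c=np.array([.427,-.2985]); R=cupR(-60,0); z=R.as_matrix()[:,2]; g=np.array([*c,.003+HG])+z*.002
robot.line_to(g+[0,0,.16],eul(R),velocity=.2)
print(robot.current_joint_positions().round(),robot.current_time_s())
im=snap('top','t6.png'); save(im,'t6c.png',(240,150,500,345),3)
for l in ('cup','dish1','bead1'): print(l,[(np.round(d['rect']),round(float(d['p']),2)) for d in recognise(l,'top')])
```

```text
[ -6.  34. -29.  87.  52.  94. -44.] 0.6552631446769451
[ 31.  -0. -18. 130.  65.  35.  -8.] 49.9917
cup [(array([371., 294.,  24.,  22.]), 0.86), (array([452., 285.,  28.,  24.]), 0.7), (array([431., 347.,  39.,  34.]), 0.66)]
dish1 [(array([470., 285.,  17.,  17.]), 0.77), (array([449., 250.,  23.,  19.]), 0.48)]
bead1 [(array([431., 167.,  32.,  37.]), 0.41)]
```

View pics/t6c.png

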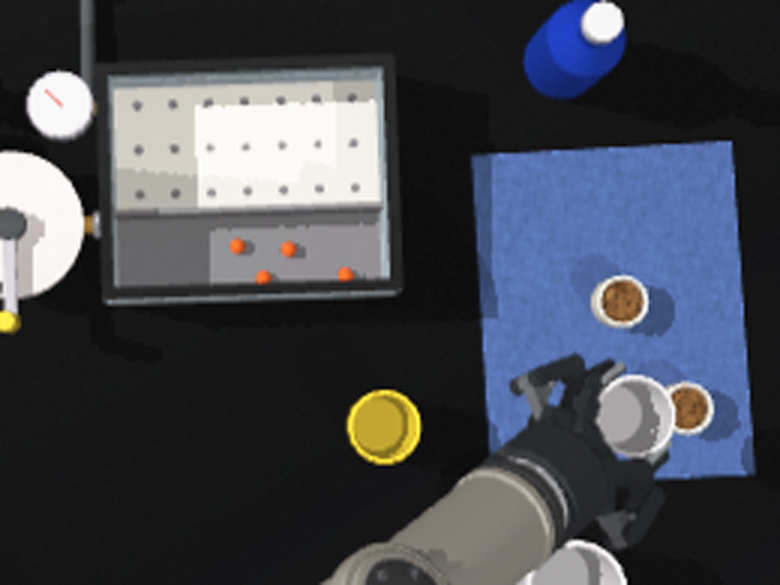

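Run:
```python
from plan import *
c=np.array([.427,-.2985]); R=cupR(-60,0); z=R.as_matrix()[:,2]; g=np.array([*c,.003+HG])+z*.002
robot.line_to(g+[0,0,.015],eul(R),velocity=.12)
print(robot.line_to(g-[0,0,.006],velocity=.02,f_stop=4),robot.current_tool_pos()-g)
fingers.gripper_to(1.0,40); robot.pause(.2)
robot.line_to(robot.current_tool_pos()-z*.14,velocity=.12)
robot.move_to([.40,-.12,.33],[180,0,0])
im=snap('top','t7.png'); save(im,'t7c.png',(350,190,500,370),3.3)
for l in ('cup','dish1'): print(l,[(np.round(d['rect'],1),round(float(d['p']),2)) for d in recognise(l,'top')])
print(robot.current_joint_positions().round(),robot.current_time_s())
for y in (0,-30,-60,-90,30):
  q=robot.inverse_kinematics([.517,-.338,.15],[180,0,y]); print(y,None if q is None else q.round())
```

```text
True [ 0.00012884 -0.00019678  0.0007761 ]
cup [(array([438.1, 347.7,  26.1,  30.2]), 0.91), (array([444.2, 269.6,  23.5,  22.6]), 0.77), (array([365.8, 291.6,  12.4,  13. ]), 0.69)]
dish1 [(array([469. , 285.1,  20. ,  16.9]), 0.85), (array([446.9, 249.3,  25.5,  20.3]), 0.78)]
[ 31.   1. -17.  96.   0.  84. -76.] 55.5083
0 [ 37.  30.  -8.  83.   4.  67. -62.]
-30 [ 37.  30.  -8.  83.   4.  67. -92.]
-60 [  37.   30.   -8.   83.    4.   67. -122.]
-90 [  34.   30.   -4.   83.    2.   67. -150.]
30 [ 37.  30.  -9.  83.   5.  67. -32.]
```

View pics/t7c.png

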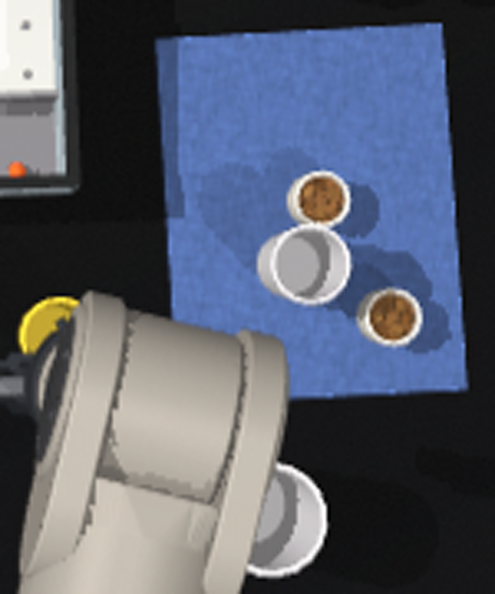

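Run:
```python
from h import *
robot.move_to([.46,-.34,.27],[180,0,-24])
E=wristE(); im=snap('wrist','w10.png'); np.save('E10.npy',E)
for l in ('cup','dish1'): print(l,[(np.round(d['rect'],1),round(float(d['p']),2)) for d in recognise(l,'wrist')])
print(robot.current_joint_positions().round(),robot.current_time_s())
```

```text
cup [(array([294.6, 212.8,  66.2,  70.1]), 0.79), (array([335.2, 362.6,  81.5,  93.6]), 0.68), (array([158.9, 315.3,  76.8,  72.6]), 0.64)]
dish1 [(array([294.5, 155.1,  42.3,  39.5]), 0.77), (array([371.4, 209.8,  37.6,  42.3]), 0.74)]
[ 39.  20.  -6.  81.   2.  80. -81.] 56.5917
```

View pics/w10.png

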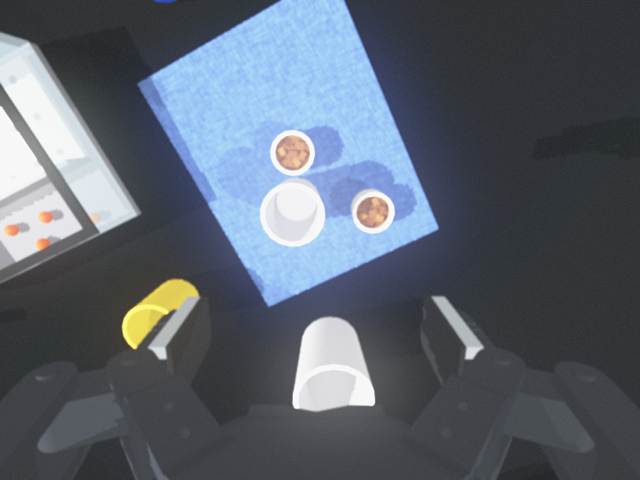

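Run:
```python
from h import *
E=np.load('E10.npy')
cup=px2w([(292.5,213)],.078,'wrist',E)[0]; d1,d2=px2w([(293,152.5),(373.5,212)],.033,'wrist',E)
print(cup.round(4),d1.round(4),d2.round(4),np.linalg.norm((cup-d1)[:2]),np.linalg.norm((cup-d2)[:2]))
print(px2w([(446.5,250)],.033,'top'),px2w([(444.2,270)],.078,'top'))
np.save('d.npy',[d1,d2])
u=(d1-cup)[:2]; print('dir',np.degrees(np.arctan2(u[1],u[0])))
u=(d2-cup)[:2]; print('dir2',np.degrees(np.arctan2(u[1],u[0])))
```

```text
[ 0.4703 -0.3193  0.078 ] [ 0.5174 -0.3385  0.033 ] [ 0.4295 -0.3894  0.033 ] 0.05091594436411056 0.08117076204728688
[[ 0.51672489 -0.33759194  0.033     ]] [[ 0.466996   -0.32073438  0.078     ]]
dir -22.202324754987284
dir2 -120.2036205734969
```

```bash
cat >> h.py <<'E'
def pickdish(d,yaw,ys,z=.032):
    robot.move_to([*d[:2],.14],[180,0,yaw])
    s=robot.line_to([*d[:2],z],[180,0,yaw],velocity=.1,f_stop=8); print('down',s,robot.current_tool_pos())
    fingers.gripper_to(.2,40); print('gap',robot.current_finger_gap())
    robot.line_to([*d[:2],.20],velocity=.15); print('gap',robot.current_finger_gap(),robot.current_contact_force().round(1))
def placedish(xs,ys,z=.032):
    p=ch(xs,ys)
    robot.line_to([*p,.20],[180,0,1.3],velocity=.2)
    robot.line_to([*p,z+.017+.012],velocity=.12)
    print('touch',robot.line_to([*p,z+.017-.006],velocity=.02,f_stop=4),robot.current_tool_pos())
    fingers.gripper_to(.75); robot.pause(.1)
    robot.line_to([*p,.20],velocity=.15)
E
python3 - <<'E'
from h import *
d1,d2=np.load('d.npy'); print(robot.current_time_s())
pickdish((.517,-.338),-22,0)
placedish(.033,-.05)
fingers.gripper_to(1.0)
im=snap('top','t8.png'); save(im,'t8c.png',(240,150,500,345),3)
for l in ('cup','dish1'): print(l,[(np.round(d['rect'],1),round(float(d['p']),2)) for d in recognise(l,'top')])
print(robot.current_joint_positions().round(),robot.current_time_s())
E
```

```text
56.5917
down False [ 0.51766278 -0.33841075  0.03288754]
gap 0.47682779079309207
gap 0.47535416740475894 [ 0.5  0.7 -1.2]
touch True [ 0.65130281 -0.07883585  0.04969566]
cup [(array([429.1, 344.3,  43.7,  34.4]), 0.62), (array([442.6, 269.2,  27.9,  25. ]), 0.56)]
dish1 [(array([469.5, 286.8,  19.7,  21.1]), 0.55)]
[ 15.  33. -15.  72.   9.  77. -89.] 65.8417
```

View pics/t8c.png

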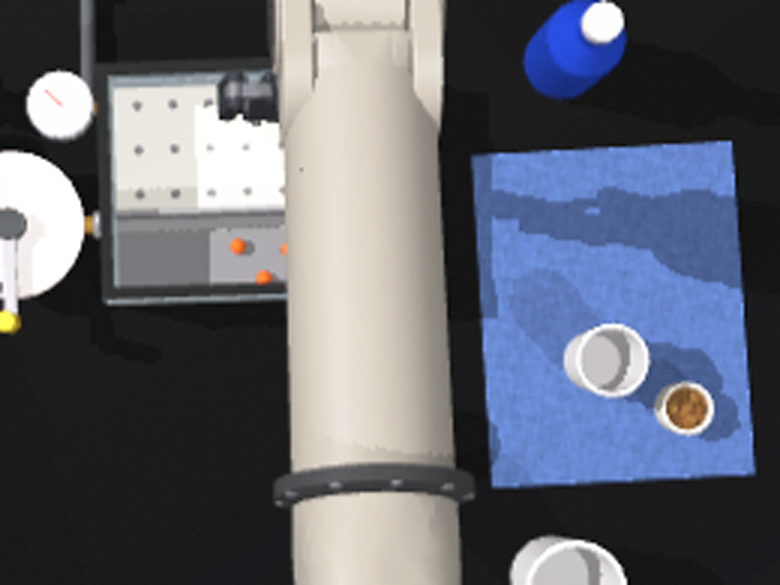

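Run:
```python
from h import *
robot.move_to([.43,-.36,.22],[180,0,60]); print(robot.current_joint_positions().round(),robot.current_eef_rot().round(1))
pickdish((.4287,-.3895),60,0)
placedish(.033,.05)
fingers.gripper_to(1.0)
robot.move_to([.42,.08,.30],[180,0,1.3])
im=snap('top','t9.png'); save(im,'t9c.png',(240,150,500,345),3); snap('wrist','w11.png')
for l in ('cup','dish1'): print(l,[(np.round(d['rect'],1),round(float(d['p']),2)) for d in recognise(l,'top')])
print(robot.current_joint_positions().round(),robot.current_time_s())
```

```text
[ 55.  22. -23.  87.   9.  73.   1.] [ 1.80e+02 -1.00e-01  6.01e+01]
down False [ 0.42930714 -0.3899309   0.03280427]
gap 0.47419709632038354
gap 0.47174143898602905 [ 0.3 -0.1 -1. ]
touch True [0.64912291 0.02110095 0.04969466]
cup [(array([441.6, 270.4,  28.3,  24.4]), 0.86), (array([431.4, 348.5,  39.7,  35. ]), 0.63)]
dish1 [(array([342.8, 196.2,  18.6,  24.8]), 0.7), (array([302.8, 197.7,  15.3,  16.6]), 0.62)]
[   8.    3.  -22.   98.    1.   80. -103.] 78.2333
```

View pics/t9c.png

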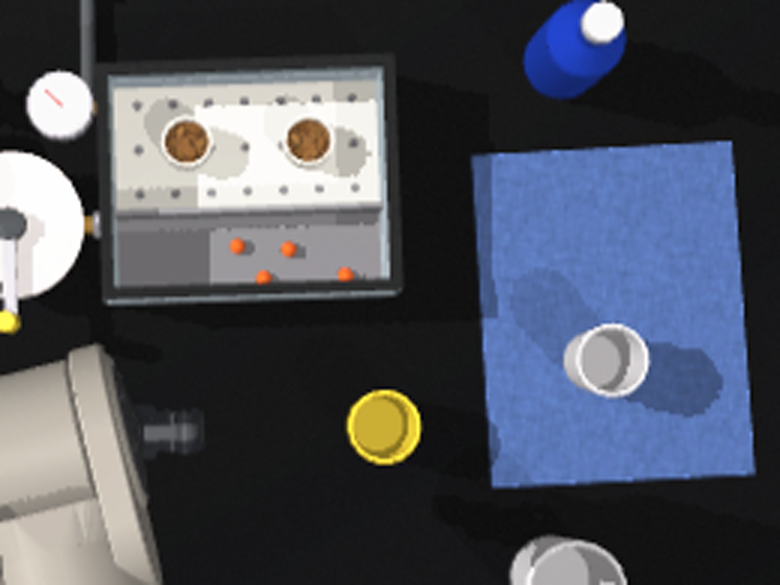

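View pics/w11.png

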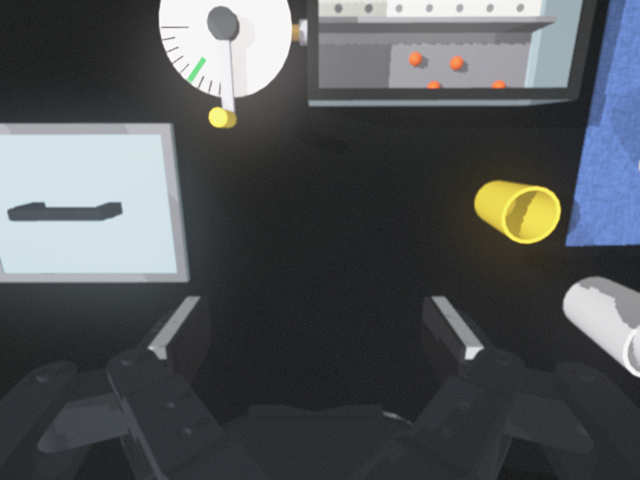

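Run:
```python
from h import *
robot.move_j([-38,16,-7,89,2,75,-44])
robot.move_to([.40,.36,.20],[180,0,91.3])
E=wristE(); im=snap('wrist','w12.png'); np.save('E12.npy',E)
print(robot.current_eef_rot(),robot.current_tool_pos(),robot.current_time_s())
```

```text
[1.79964053e+02 1.69606250e-02 9.11148156e+01] [0.40123147 0.35861277 0.20092009] 79.6833
```

View pics/w12.png

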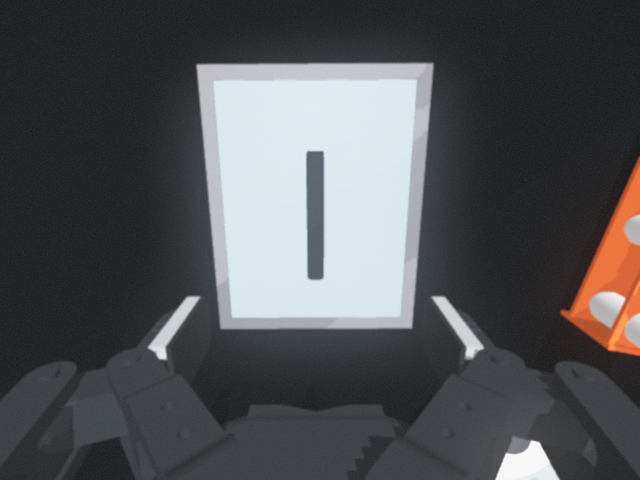

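Run:
```python
from h import *
E=np.load('E12.npy')
h=px2w([(315.5,151.5),(316,279.5)],.048,'wrist',E); print(h.round(4),h.mean(0).round(4))
c=px2w([(197,64),(433,64),(412.5,328.5),(220,328.5)],.008,'wrist',E); print(c.round(4),c.mean(0).round(4))
print('handle yaw',np.degrees(np.arctan2(h[0,1]-h[1,1],h[0,0]-h[1,0]))-90)
```

```text
[[0.3997 0.413  0.048 ]
 [0.4021 0.309  0.048 ]] [0.4009 0.361  0.048 ]
[[0.303  0.4775 0.008 ]
 [0.4928 0.4811 0.008 ]
 [0.4995 0.2407 0.008 ]
 [0.3078 0.2369 0.008 ]] [0.4008 0.359  0.008 ]
handle yaw 1.3223115027331005
```

Run:
```python
from h import *
O=[180,0,91.3]; b=np.array([.4000,.3590])
fingers.gripper_to(1.0,100)
print(robot.line_to([*b,.039],O,velocity=.1,f_stop=12),robot.current_tool_pos())
fingers.gripper_to(0,100); print(robot.current_finger_gap(),robot.current_tool_pos(),robot.current_eef_rot())
robot.line_to([*b,.28],O,velocity=.15)
robot.line_to([.6172,-.0296,.28],O,velocity=.15)
robot.line_to([.6172,-.0296,.14],O,velocity=.12)
print(robot.current_finger_gap(),robot.current_tool_pos(),robot.current_contact_force().round(1))
snap('top','t10.png',(250,150,400,262),5)
print(robot.line_to([.6172,-.0296,.118],O,velocity=.02,f_stop=4.5),robot.current_tool_pos())
fingers.gripper_to(1.0,60); robot.pause(.2)
p=robot.current_tool_pos(); robot.line_to([p[0],p[1],.24],O,velocity=.15)
robot.line_to([.617,-.031,.24],O)
E=wristE(); im=snap('wrist','w13.png'); np.save('E13.npy',E)
print(robot.current_time_s())
```

```text
False [0.40044924 0.35940741 0.03964614]
0.14248325179793098 [0.39989335 0.35900604 0.03929426] [-1.79991760e+02  2.66538212e-03  9.12998326e+01]
0.1420852566252013 [ 0.61809162 -0.0296616   0.14115535] [ 0.1 -0.1 -6. ]
True [ 0.617093   -0.02960808  0.12434899]
91.4667
```

View pics/w13.png

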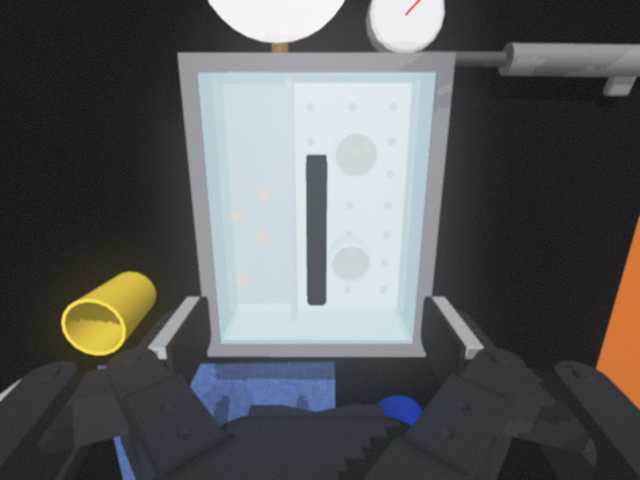

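View pics/t10.png

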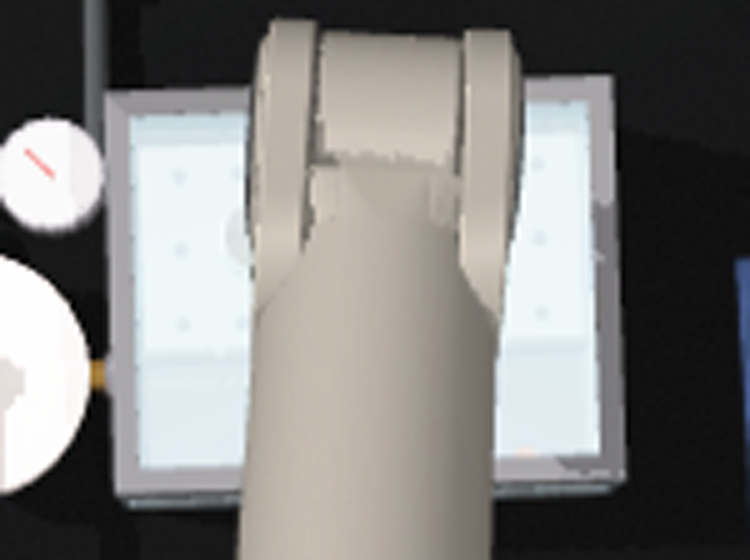

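```bash
sed -i 's/AX=np.array(\[.5825,.1645\])/AX=np.array([.5826,.1642])/' h.py
python3 - <<'E'
from h import *
robot.move_to([.45,.15,.30],[180,0,1.2]); 
fingers.gripper_to(.6,40)
robot.move_to([.5026,.1627,.16],[180,0,1.2]); print(robot.current_eef_rot(),robot.current_joint_positions().round())
print(robot.line_to([.5026,.1627,.090],[180,0,1.2],velocity=.08,f_stop=10))
fingers.gripper_to(0,40); print(robot.current_finger_gap(),robot.current_contact_force().round(1))
for th in (8,16,24,32,40):
    q,y=lev(th); print(th,robot.line_to([*q,.090],[180,0,y],velocity=.06,f_stop=25),robot.current_contact_force().round(1))
robot.pause(.3); print(robot.current_tool_pos(),q)
fingers.gripper_to(.5); robot.pause(.1)
p=robot.current_tool_pos(); robot.line_to([p[0],p[1],.22],velocity=.2)
robot.move_to([0.45,.12,.28],[180,0,0])
E=wristE(); np.save('E14.npy',E); im=snap('wrist','w14.png'); save(im,'w14c.png',(100,0,350,200),3)
print(robot.current_time_s())
E
```

```text
[-1.79986239e+02 -4.63109306e-02  1.19669219e+00] [ -31.   19.   14.   98.   -5.   63. -104.]
False
0.17489756849510035 [-0.   1.7  1.6]
8 False [-0.8  2.3  3.8]
16 False [-2.3  2.9  4.6]
24 False [-1.2  1.5  5.2]
32 False [-0.9  2.3  4.5]
40 False [-1.3  2.7  4.3]
[0.52036718 0.21498918 0.0905318 ] [0.52017504 0.21423123]
99.7083
```

View pics/w14c.png

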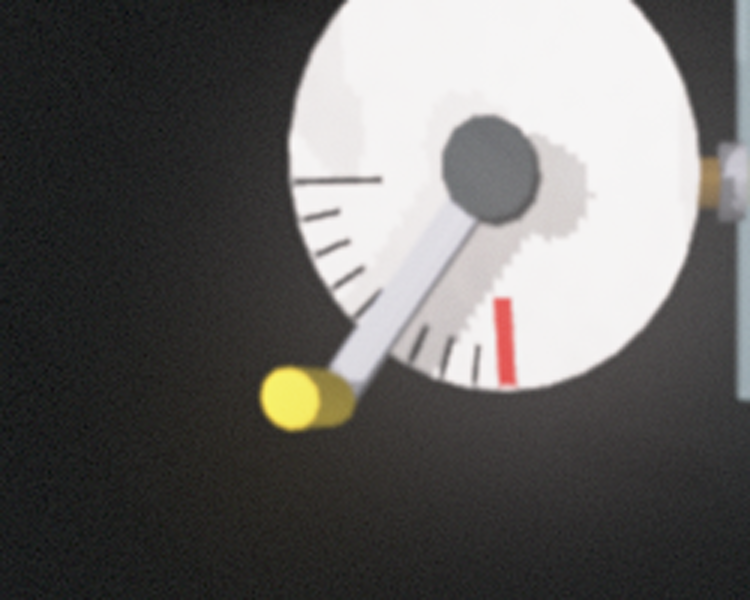

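Run:
```python
from h import *
E=np.load('E14.npy')
f=lambda a,z:px2w([(100+u/3,v/3) for u,v in a],z,'wrist',E)
ang=lambda P:np.degrees(np.arctan2(P[1,1]-P[0,1],-(P[1,0]-P[0,0])))
b=f([(466,213),(346,382)],.069); r=f([(503,298),(508,384)],.05); m90=f([(381,180),(295,182)],.05)
print(b.round(4),'bar',ang(b),'red',ang(r),'90',ang(m90))
k=f([(290,398)],.107)[0]; print(k,'knob th',np.degrees(np.arctan2(k[1]-AX[1],-(k[0]-AX[0])))+1.29,np.hypot(*(k[:2]-AX)))
# predicted bar line for 36..44
g=cv2.imread('pics/w14.png')
for th in (38,40,42):
    q,_=lev(th); print(th,((w2px([[*q,.107]],'wrist',E)-[100,0])*3).round(1))
    print('   bar mid r=.065',((w2px([[*lev(th,.065)[0],.069]],'wrist',E)-[100,0])*3).round(1), 'r=.03',((w2px([[*lev(th,.03)[0],.069]],'wrist',E)-[100,0])*3).round(1))
robot.move_to([.35,.0,.40],[180,0,0])
im=snap('top','t11.png'); save(im,'t11c.png',(180,150,390,307),3.8)
```

```text
[[0.5706 0.1713 0.069 ]
 [0.5245 0.2093 0.069 ]] bar 39.43612289166192 red -1.3442210749659809 90 88.82653340668527
[0.5202123  0.21430724 0.107     ] knob th 40.06000051242944 0.08001849561861192
38 [[299.2 404.8]]
   bar mid r=.065 [[365.4 360.8]] r=.03 [[430.6 258.7]]
40 [[290.3 398.1]]
   bar mid r=.065 [[359.  355.9]] r=.03 [[427.6 256.3]]
42 [[281.5 391.1]]
   bar mid r=.065 [[352.7 350.8]] r=.03 [[424.7 253.8]]
```

View pics/t11.png

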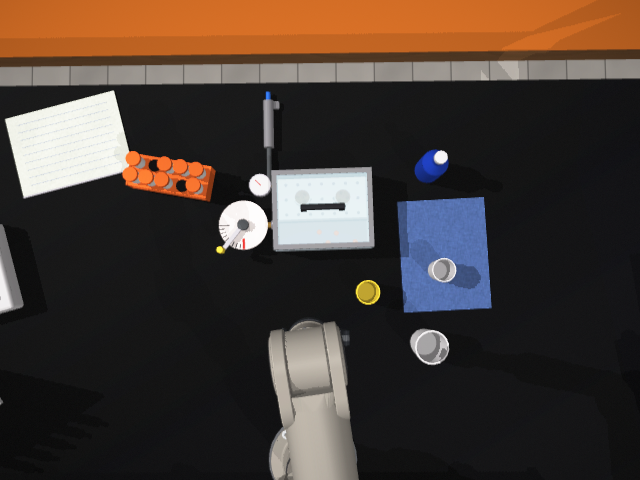

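View pics/t11c.png

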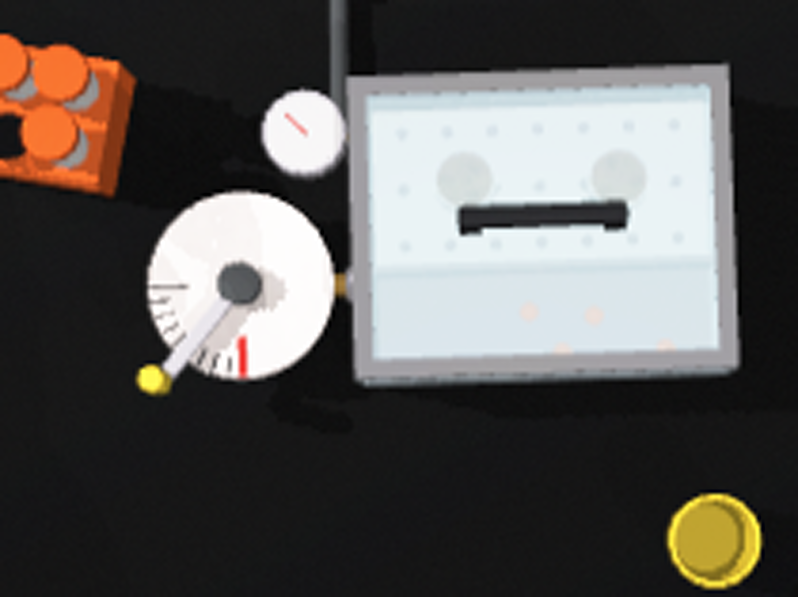

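Run:
```python
from h import *
print(workorder.close_job(),robot.current_time_s())
```

```text
the job is handed in; nothing more can be done
the job is handed in; nothing more can be done
```

The job is done and handed in at about 101 s of robot time.

**What I did, in order:**
1. Turned the lever to the vent stop.
2. Laid the lid on the bench to the left.
3. Poured the cup into the trough.
4. Put the cup back upright on the mat. This came before the dishes, because the gripper had to be free for them.
5. Stood both dishes on the white shelf. Only two were there.
6. Put the lid back on the rim.
7. Set the lever to the green mark.

**What the last checks showed:**
- **Balls:** four are in the trough, and no others were seen. The cup looked empty afterwards.
- **Dishes:** both stand upright on the shelf.
- **Lid:** it is back within about 1 mm of where it first lay, judged by its corners in the wrist camera.
- **Lever:** the knob's position gives 40.1° and the bar against the red mark gives 40.8°. The two differ slightly, but both are close to 40°.
- **Rack, bottle and pipette:** they look unmoved in the last top picture.

**Cup position:** after I let go of the cup it was found about 5 cm from where I set it, still upright and on the mat. I took this for the announced knock, though I can't rule out that the retreating gripper dragged it. I left it there.

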